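# Raise a heat sink to the contact probe with a lab jack

### The job

Stand the finned heat sink in the marked square in the middle of the lab jack's platform, and slide the jack along its rails all the way to the stop under the contact probe. Then raise the platform with the jack's knob until the heat sink just touches the probe's foot and the pointer stands inside the green band, never letting the pointer reach the red one. Leave the fuse carton, the little tin and the bottle where they stand.

Things in the scene. Friction and masses are not known exactly. Their poses are not given: they have to be found in the camera images.
- heat_sink: loose grey aluminium heat sink with upright fins, 30 (x) x 35 (y) x 18 (z, up) mm, 40 g; origin at the centre of its underside. Base plate 4 mm thick; fins run along its x, stacked along y. Grasp across y (35 mm, the outer fins) or across x (30 mm, the fin ends)
- jack_base: fixed grey base plate, 135 x 330 x 12 mm, with two steel rails along its y; origin at the table top between the rails, midway along the jack's travel. The jack travels along the base's -y axis; its stop and the contact probe are at the -y end. A fixed bench vice, 108 mm high, stands on the table between it and the robot (x 0.25 to 0.46, y -0.19 to -0.06)
- jack_carriage (a joint): sliding position (m) of the blue lab jack on the rails: 0 at the +y (loading) end, 0.15 at the stop under the probe. It starts near 0. It slides with about 4 N of friction and stays where it is left; push or pull it by the knob or by the steel post (18 mm diameter, from 44 to 124 mm above the table) below the knob
- platform_centre (a point): centre of the top face of the jack's 80 x 80 mm aluminium platform (6 mm thick), in the middle of its black outlined 46 mm square; axes as the base. 75 mm above the table when the knob joint is 0
- knob_grip (a point): middle of the grip of the jack's black knob, on the knob's upright axis, 144 mm above the table, 95 mm from the platform centre along the base's -x. The grip is a bar 44 mm long (point x) x 14 mm thick (point y), 24 mm high (12 mm above and below the point); a 40 mm flange lies under it. White line on top at its +x end. The point turns with the knob
- jack_knob (a joint): angle (rad) of the knob, range 0 to 6.0; clockwise seen from above increases it and raises the platform by 5 mm per rad. Stiff (0.06 N m), stays where it is left. Starts between 0 and 0.8
- probe_foot (a point): centre of the underside of the contact probe's brass foot, a 16 mm disc facing down on the short arm of a pivoted lever; it hangs over the middle of the platform when the jack is at its stop, 8 to 20 mm above the heat sink's top before the jack is raised. Pushed up, it yields against a light spring (about 1 N)
- pointer (a joint): angle (rad) of the probe's lever: 0 at rest, grows as the foot is pushed up, 32 mm from the pivot to the foot, so 1 mm of lift is 0.031 rad. Its 102 mm pointer then swings down across the white scale: green band 0.03 to 0.13, red from 0.20
- pointer_tip (a point): tip of the thin black pointer in front of the white scale plate, at the -y end of the base; facing the robot
- fuse_pack: loose cream carton, 30 x 50 x 16 mm, origin at the centre of its underside; bystander
- tip_tin: loose round pale tin, 31 mm diameter, 14 mm high, origin at the centre of its underside; bystander
- flux_bottle: loose white bottle with red cap and thin spout, 38 mm diameter, 118 mm high, origin at the centre of its underside; bystander
Not all that is in view belongs to the job. What is shaped like the heat_sink but orange is not meant.

How it is judged:
By the outcome, as a careful person would: the job done as asked, in the order asked, and still so for the second after the job is handed in, with the robot touching nothing.
It also fails if it takes over 72 s, if anything falls off the work surface, if the arm or the gripper's body presses on something with over 40 N, if the wrist force passes 120 N, or if a joint passes its speed limit or range.

### The arm

A 6-joint arm with a two-finger parallel gripper is mounted at the origin on a cart in front of the work surface, level with it; the furniture and walls round the work are solid. World frame = base frame: x ahead of the robot, y to its left, z up, the work surface at z = 0. Lengths are in m, angles in rad, forces in N, time in s.
With the tool pointing down it reaches from about 0.35 to 0.725 m from the base axis. Payload 4.3 kg.
Tool frame: the origin (TCP) lies between the finger pads; the fingertips stand 17 mm ahead of it and the grasp point (between the pads) lies 2 mm behind it; z points along the fingers, y is the direction in which the jaws open and shut (so a half turn about z gives the same grasp; the last joint's range is limited). The gripper opens to 85 mm and grips with 20 to 120 N. Pads are 22 mm wide; open, the fingers measure 114 mm over their backs; the gripper's body (76 mm by 85 mm) begins 54 mm behind the grasp point. The pads swing forward as they close: fully open they stand 13 mm farther back than shut.
Start: joints at [-1.271, 0.377, 0.081, 1.274, 0, 1.46], TCP at [0.229, -0.527, 0.214] pointing down, gripper open.
Joint ranges: [-2.72, 2.72], [-0.84, 1.66], [-1.02, 1.22], [-1.77, 2.12], [-1.37, 1.28], [-3.14, 3.14]. Speed limits (rad/s): [2.57, 2.57, 3.14, 3.14, 3.14, 3.14].

### API

Orientations are given as a rotation vector (axis times angle).
In Python, from station import robot, vision gives the robot as it stands.
- The arm moves only by the tool step_arm, never from a script. Its argument "deltas" is a list of rows, each a list of 3 entries, a list of its own where there are three numbers: the finger opening in cm, from 0 to 8.54, then the shift along the tool's x, y, z in cm, then the turn, a rotation vector about the tool's x, y, z in degrees. In form: [[jaw, [tx, ty, tz], [rx, ry, rz]], ...]. A call has 1 to 8 rows; each row shifts and turns the commanded pose from where the row before left it, along the tool's axes as they then stand; what a row does not reach is not made up. A row lasts 1/12 s, in which the tool goes at most 41.7 mm and 7.16 degrees, less where a joint would pass 70% of its speed; a pose out of reach is approached as far as the arm can. A call is refused whole if a number of a shift passes 4.17 or a number of a turn 7.16, either way. A call with a gripper value outside its range is refused whole. The fingers move at their own pace and stop on an object; the grip force is fixed at half the most. Time passes only in rows, so rows that do not move let the fingers close. It gives the time, the measured TCP pose, the force and the opening at its end, in the units of the state.
- robot.observe(): the state, without advancing time (a new reading comes with each control period).
- vision.snapshot(name): name is "scene" or "side" or "wrist"; returns the picture (480x640x3 uint8, blue, green, red); there is no depth.
- vision.camera_params(name): a dict with "fx", "fy", "cx", "cy" (pixels), "eye" and "orientation" of the camera in the world. Camera axes: x right, y down, z forward; pixel columns grow to the right and rows downward; lengths in m; the calibration is good to about 2 mm. A picture is of the moment at which its call begins: read the wrist's pose just before it. camera_params takes no time and is no camera call; for the wrist camera it gives the pose at the moment of the call.
- robot.close_job(): hands the job in, once; it reports no verdict.
The state is a dict: "time_s": time; "joint_positions": joint angles; "qd": joint speeds; "joint_efforts": joint torques, N m; "tcp_pos": TCP position; "tcp_rot": TCP orientation; "force": force on the tool from outside, world axes, zero at the start; "torque": the same for the moment, N m; "width": opening from 0.0 (shut) to 1.0 (fully open).
Only numpy, scipy, OpenCV 4.12 (cv2) and the standard library are available. Lean on these libraries where they do the work, as an engineer would, in place of code of your own. Each camera call takes 0.05 s, during which the arm holds its last target. There are 200 camera calls.

## Working session

There is one attempt and no reset: what is moved stays moved. The work goes in short steps, Python scripts to look and compute and a tool call to move; the robot and the scene stay as the last step left them, time stands still between calls to the robot, and variables do not carry over. Pictures are saved under pics/ and viewed, about 8 in all and at most 12, crops included, and the job is handed in when it is done.

Besides the shell and the picture viewer there is one more tool, called after "Request:" as name(argument=value, ...), one argument or row to a line, values as JSON. step_arm: Moves the arm, as the interface text tells. Its arguments: {"type":"object","properties":{"deltas":{"type":"array","items":{"type":"array"}}},"required":["deltas"]}

```bash
mkdir -p pics; ls; python3 - <<'E'
from station import robot, vision
import cv2
print(robot.observe())
for n in ("scene","side"):
    cv2.imwrite(f"pics/{n}0.png",vision.snapshot(n)); print(n,vision.camera_params(n))
E
```

```text
pics
{'time_s': 0.0, 'joint_positions': array([-1.27133563e+00,  3.78083737e-01,  7.96426985e-02,  1.27441182e+00,
       -1.84148882e-05,  1.46051763e+00]), 'qd': array([-0.00126782,  0.00034146,  0.00142656, -0.00016321,  0.00080071,
        0.00055623]), 'joint_efforts': array([ 1.05131581e-03, -4.63608062e+01,  2.69872355e+01,  2.10107613e-02,
       -1.49087100e-04,  1.18190929e-06]), 'tcp_pos': array([ 0.22886894, -0.5267347 ,  0.21255563]), 'tcp_rot': array([-3.07389125e+00, -6.38708178e-01,  3.33690318e-04]), 'force': array([0.97310312, 0.24497047, 0.64546571]), 'torque': array([0.01283889, 0.00654056, 0.00067056]), 'width': 0.9975470872223844}
scene {'fx': 453.87171727137604, 'fy': 453.87171727137604, 'cx': 322.05409325604074, 'cy': 242.33887728346966, 'eye': array([-0.12841712,  0.63187161,  1.17543708]), 'orientation': array([-1.13814875,  2.46838312, -0.89498702])}
side {'fx': 525.676769397053, 'fy': 525.676769397053, 'cx': 313.00078344862703, 'cy': 242.37858122586098, 'eye': array([0.04760214, 1.07671015, 0.72422468]), 'orientation': array([-0.5052402,  2.4608619, -1.4816121])}
```

View pics/scene0.png

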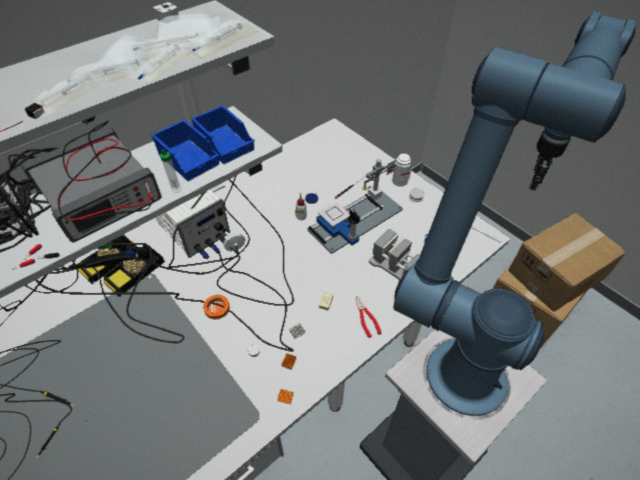

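View pics/side0.png

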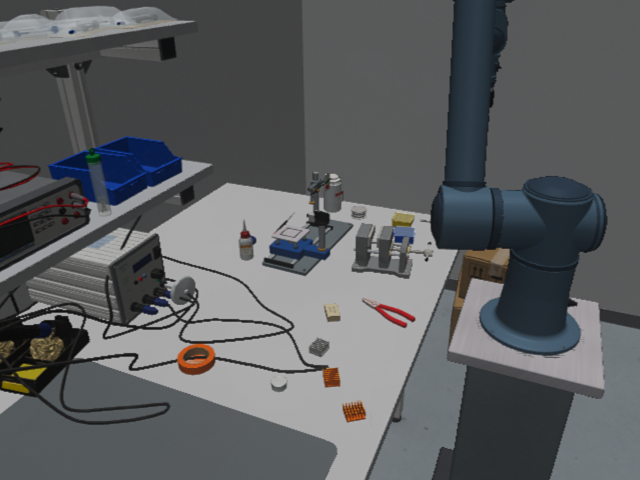

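Scene: the grey finned block is at (297,330) in scene and (318,347) in side. Two orange blocks, at (289,361) and (286,396), are decoys, so the grey one is meant. The carton is at (326,300), the tin at (253,350), the red-cap bottle at (300,208) and the jack at about (345,222). I'll confirm in one enlarged crop.

```bash
python3 - <<'E'
import cv2,numpy as np
a=cv2.imread("pics/scene0.png");b=cv2.imread("pics/side0.png")
def c(i,x,y,w,h,s): return cv2.resize(i[y:y+h,x:x+w],None,fx=s,fy=s,interpolation=cv2.INTER_CUBIC)
# left: jack scene 290..415 x150..260 ; right: side 230..360, 165..275 ; bottom: sinks
t=np.hstack([c(a,290,155,130,100,3),c(b,230,170,130,100,3)])
d=np.hstack([c(a,235,285,130,100,3),c(b,255,295,130,100,3)])
cv2.imwrite("pics/crop0.png",np.vstack([t,d]))
E
```

```text
(no output)
```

View pics/crop0.png

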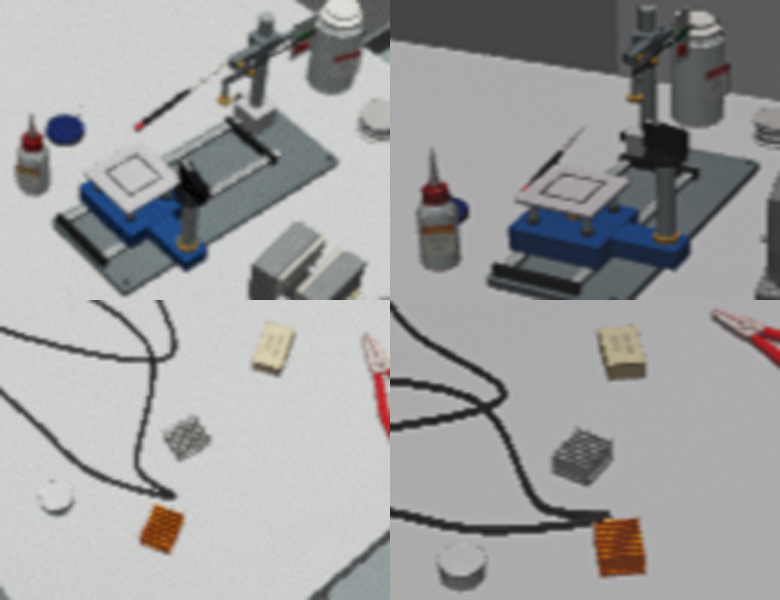

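The crop confirms the grey finned sink at scene (297,331) and side (319,347). The loading end of the jack is nearest, with the foot at scene (365,188).

```bash
cat > h.py <<'E'
import numpy as np, cv2
from scipy.spatial.transform import Rotation as R
def ray(p,uv):
    d=R.from_rotvec(p["orientation"]).apply([(uv[0]-p["cx"])/p["fx"],(uv[1]-p["cy"])/p["fy"],1]); return np.array(p["eye"]),d
def plane(p,uv,z):
    e,d=ray(p,uv); return e+d*(z-e[2])/d[2]
def tri(obs):
    A=np.zeros((3,3));b=np.zeros(3)
    for p,uv in obs:
        e,d=ray(p,uv); d=d/np.linalg.norm(d); M=np.eye(3)-np.outer(d,d); A+=M;b+=M@e
    return np.linalg.solve(A,b)
def proj(p,X):
    c=R.from_rotvec(p["orientation"]).inv().apply(np.array(X)-p["eye"]); return np.array([p["cx"]+p["fx"]*c[0]/c[2],p["cy"]+p["fy"]*c[1]/c[2]])
E
python3 - <<'E'
from h import *
from station import robot, vision
S=vision.camera_params("scene");D=vision.camera_params("side")
np.set_printoptions(precision=4,suppress=True)
for n,a,b in [("sink",(297.3,331),(319.3,346.7)),("sq",(334.7,212.8),(292.3,232.7)),("knob",(354,216),(322.3,217.7)),("foot",(365,187.7),(311.7,202.7)),("bottle",(301,199),(245,231)),("fuse",(326,300),(332,311.5)),("tin",(253.5,349),(279,380))]:
    print(n,tri([(S,a),(D,b)]))
for n,uv in [("near",(331.7,252.7)),("right",(402.7,207.7)),("left",(308.3,228.3))]: print(n,plane(S,uv,.012))
for n,uv in [("right",(352.3,221.7)),("left",(263.3,265))]: print("side",n,plane(D,uv,.012))
for uv in [(165,438),(184,418),(210,437),(190,458)]: print("sinkc",plane(S,(235+uv[0]/3,285+(uv[1]-300)/3),.018))
for uv in [(108,172),(137,152),(160,175),(131,195)]: print("sqc",plane(S,(290+uv[0]/3,155+uv[1]/3),.077))
W=vision.camera_params("wrist");print(W); T=R.from_rotvec(robot.observe()["tcp_rot"]); print(T.as_matrix()); print(T.inv().apply(W["eye"]-robot.observe()["tcp_pos"]),(T.inv()*R.from_rotvec(W["orientation"])).as_matrix())
E
```

```text
sink [0.399  0.266  0.0089]
sq [ 0.6305 -0.0833  0.0745]
knob [ 0.5381 -0.0791  0.1378]
foot [ 0.6287 -0.2166  0.1102]
bottle [ 0.7521 -0.0365  0.078 ]
fuse [0.4241 0.134  0.0074]
tin [0.4297 0.3956 0.0156]
near [0.547  0.0026 0.012 ]
right [ 0.5367 -0.3255  0.012 ]
left [ 0.6787 -0.0068  0.012 ]
side right [ 0.5437 -0.3345  0.012 ]
side left [0.6735 0.0106 0.012 ]
sinkc [0.4068 0.2847 0.018 ]
sinkc [0.4119 0.2576 0.018 ]
sinkc [0.3799 0.2515 0.018 ]
sinkc [0.375  0.2798 0.018 ]
sqc [ 0.6502 -0.0612  0.077 ]
sqc [ 0.6525 -0.1063  0.077 ]
sqc [ 0.6095 -0.1021  0.077 ]
sqc [ 0.6078 -0.0577  0.077 ]
{'fx': 378.23901533892735, 'fy': 378.23901533892735, 'cx': 322.2440834157168, 'cy': 241.60560123467707, 'eye': array([ 0.2976, -0.4969,  0.3724]), 'orientation': array([ 2.4136, -1.5805, -0.239 ])}
[[ 0.9172  0.3984 -0.0006]
 [ 0.3984 -0.9172  0.0017]
 [ 0.0001 -0.0017 -1.    ]]
[ 0.0749 -0.0003 -0.1597] [[ 0.0011 -0.9563 -0.2925]
 [ 1.      0.0012 -0.0002]
 [ 0.0005 -0.2925  0.9563]]
```

```bash
cat >> h.py <<'E'
def plan(st,ways,jaw,dmax=3.9,amax=6.8):
    """ways: (x,y,z,yaw_deg of tool x), tool down. Prints rounded rows in the tool axes."""
    p=np.array(st["tcp_pos"]);Rm=R.from_rotvec(st["tcp_rot"]);rows=[]
    for w in ways:
        G=R.from_euler("z",w[3],degrees=True)*R.from_euler("x",180,degrees=True)
        tot=(Rm.inv()*G).as_rotvec(degrees=True)
        n=int(max(np.ceil(np.linalg.norm(np.array(w[:3])-p)*100/dmax),np.ceil(np.linalg.norm(tot)/amax),1))
        p0=p.copy()
        for i in range(n):
            t=p0+(np.array(w[:3])-p0)*(i+1)/n
            d=np.round(Rm.inv().apply(t-p)*100,1); r=np.round((Rm.inv()*G).as_rotvec(degrees=True)/(n-i),1)
            rows.append([jaw,d.tolist(),r.tolist()]); p=p+Rm.apply(d/100); Rm=Rm*R.from_rotvec(r,degrees=True)
    for i in range(0,len(rows),8): print(str(rows[i:i+8]).replace(" ",""))
def yaw(st): return R.from_rotvec(st["tcp_rot"]).as_matrix()[:2,0]@np.array([1,1j])
E
python3 - <<'E'
from h import *
from station import robot
plan(robot.observe(),[(.40,-.38,.214,45),(.42,0,.214,75),(.395,.265,.15,100)],8.5)
E
```

```text
[[8.5,[3.6,-1.1,-0.0],[-0.0,-0.0,-3.6]],[8.5,[3.6,-0.9,-0.0],[-0.0,-0.0,-3.6]],[8.5,[3.7,-0.6,-0.1],[-0.0,-0.0,-3.6]],[8.5,[3.8,-0.5,0.0],[-0.0,-0.0,-3.6]],[8.5,[3.7,-0.1,0.0],[-0.0,-0.0,-3.6]],[8.5,[3.8,0.0,-0.0],[-0.1,-0.0,-3.5]],[8.5,[2.8,-2.5,-0.0],[0.0,-0.0,-3.0]],[8.5,[3.0,-2.4,-0.0],[0.0,-0.0,-3.0]]]
[[8.5,[3.1,-2.3,-0.0],[0.0,-0.0,-3.0]],[8.5,[3.2,-2.0,-0.0],[0.0,-0.0,-3.0]],[8.5,[3.2,-1.9,-0.0],[0.0,-0.0,-3.0]],[8.5,[3.4,-1.8,-0.0],[0.0,-0.0,-3.0]],[8.5,[3.5,-1.5,-0.0],[0.0,-0.0,-3.0]],[8.5,[3.6,-1.4,-0.0],[0.0,-0.0,-3.0]],[8.5,[3.6,-1.2,-0.0],[0.0,-0.0,-3.0]],[8.5,[3.6,-0.9,-0.0],[0.0,-0.0,-3.0]]]
[[8.5,[3.1,-1.2,0.8],[0.0,-0.0,-3.1]],[8.5,[3.2,-1.0,0.8],[0.0,-0.0,-3.1]],[8.5,[3.2,-0.8,0.8],[0.0,-0.0,-3.1]],[8.5,[3.3,-0.6,0.8],[0.0,-0.0,-3.1]],[8.5,[3.3,-0.5,0.8],[0.0,-0.0,-3.2]],[8.5,[3.3,-0.3,0.8],[0.0,-0.0,-3.1]],[8.5,[3.4,-0.1,0.8],[0.0,-0.0,-3.2]],[8.5,[3.3,0.1,0.8],[0.0,-0.0,-3.1]]]
```

Request:
step_arm(
  deltas=[
    [8.5,[3.6,-1.1,0],[0,0,-3.6]],
    [8.5,[3.6,-0.9,0],[0,0,-3.6]],
    [8.5,[3.7,-0.6,0],[0,0,-3.6]],
    [8.5,[3.8,-0.5,0],[0,0,-3.6]],
    [8.5,[3.7,-0.1,0],[0,0,-3.6]],
    [8.5,[3.8,0,0],[0,0,-3.5]],
    [8.5,[2.8,-2.5,0],[0,0,-3]],
    [8.5,[3,-2.4,0],[0,0,-3]],
  ],
)

```text
time_s: 0.77
tcp_pos: [0.4055, -0.3031, 0.2126]
tcp_rot: [-2.833, -1.357, 0.0]
force: [0.6, 1.0, 0.0]
width: 0.997
```

Request:
step_arm(
  deltas=[
    [8.5,[3.1,-2.3,0],[0,0,-3]],
    [8.5,[3.2,-2,0],[0,0,-3]],
    [8.5,[3.2,-1.9,0],[0,0,-3]],
    [8.5,[3.4,-1.8,0],[0,0,-3]],
    [8.5,[3.5,-1.5,0],[0,0,-3]],
    [8.5,[3.6,-1.4,0],[0,0,-3]],
    [8.5,[3.6,-1.2,0],[0,0,-3]],
    [8.5,[3.6,-0.9,0],[0,0,-3]],
  ],
)

```text
time_s: 1.43
tcp_pos: [0.4196, 0.0008, 0.2133]
tcp_rot: [-2.49, -1.915, 0.001]
force: [1.4, -0.6, -1.4]
width: 0.996
```

Request:
step_arm(
  deltas=[
    [8.5,[3.1,-1.2,0.8],[0,0,-3.1]],
    [8.5,[3.2,-1,0.8],[0,0,-3.1]],
    [8.5,[3.2,-0.8,0.8],[0,0,-3.1]],
    [8.5,[3.3,-0.6,0.8],[0,0,-3.1]],
    [8.5,[3.3,-0.5,0.8],[0,0,-3.1]],
    [8.5,[3.3,-0.3,0.8],[0,0,-3.1]],
    [8.5,[3.4,-0.1,0.8],[0,0,-3.1]],
    [8.5,[3.3,0.1,0.8],[0,0,-3.1]],
  ],
)

```text
time_s: 2.1
tcp_pos: [0.3944, 0.266, 0.1488]
tcp_rot: [-2.02, -2.406, 0.001]
force: [1.3, -0.1, 0.9]
width: 0.994
```

Request:
step_arm(
  deltas=[
    [8.5,[0,0,0],[0,0,0]],
    [8.5,[0,0,0],[0,0,0]],
  ],
)

```text
time_s: 2.27
tcp_pos: [0.3942, 0.2653, 0.1485]
tcp_rot: [-2.02, -2.405, 0.003]
force: [1.0, -0.1, -0.3]
width: 0.996
```

```bash
python3 - <<'E'
from h import *
from station import robot,vision
import json
s=robot.observe();p=vision.camera_params("wrist");im=vision.snapshot("wrist")
print(s["tcp_pos"],np.angle(yaw(s),deg=True),s["joint_positions"],s["time_s"])
json.dump({k:np.array(v).tolist() for k,v in p.items()},open("w1.json","w"));cv2.imwrite("pics/w1.png",im)
E
```

```text
[0.39415693 0.2652826  0.14853484] 99.94942151922828 [ 4.59088189e-01  2.10907636e-01 -3.19768326e-01  1.04229618e+00
 -4.52618078e-04  1.85623587e+00] 2.2667
```

View pics/w1.png

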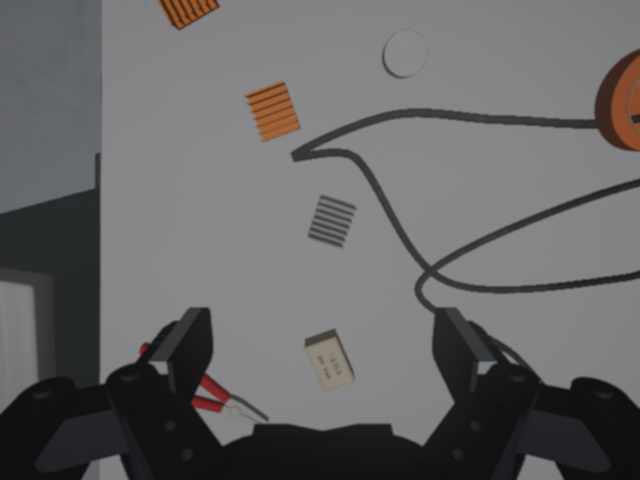

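The grey sink is at about (332,221), with corners (321,195), (356,206), (343,247) and (308,236). Its fins run along the (35,11) direction.

```bash
python3 - <<'E'
from h import *
from station import robot
import json
p=json.load(open("w1.json"))
c=np.array([plane(p,u,.018)[:2] for u in [(321,195),(356,206),(343,247),(308,236)]])
print(c.mean(0), [np.round(np.linalg.norm(c[i]-c[i-1])*1000,1) for i in range(4)])
f=(c[1]-c[0]+c[2]-c[3]); g=(c[3]-c[0]+c[2]-c[1])
print("fin dir",np.degrees(np.arctan2(f[1],f[0])),"stack",np.degrees(np.arctan2(g[1],g[0])))
a=np.degrees(np.arctan2(f[1],f[0]))+90
m=c.mean(0); print(a); plan(robot.observe(),[(m[0],m[1],.06,a)],8.5)
E
```

```text
[0.40115776 0.26955986] [np.float64(34.6), np.float64(28.6), np.float64(34.9), np.float64(29.6)]
fin dir -7.824252686747201 stack -96.71132275743881
82.1757473132528
[[8.5,[0.1,0.2,3.0],[-0.0,0.0,5.9]],[8.5,[0.2,0.3,2.9],[-0.0,0.0,5.9]],[8.5,[0.2,0.2,3.0],[-0.1,0.1,5.9]]]
```

Request:
step_arm(
  deltas=[
    [5.5,[0.1,0.2,3],[0,0,5.9]],
    [5.5,[0.2,0.3,2.9],[0,0,5.9]],
    [5.5,[0.2,0.2,3],[0,0,5.5]],
    [5.5,[0,0,0],[0,0,0]],
    [5.5,[0,0,0],[0,0,0]],
    [5.5,[0,0,0],[0,0,0]],
  ],
)

```text
time_s: 2.82
tcp_pos: [0.4028, 0.2693, 0.0619]
tcp_rot: [2.362, 2.071, 0.001]
force: [0.0, 0.2, -0.2]
width: 0.644
```

```bash
python3 - <<'E'
from h import *
from station import robot,vision
import json
s=robot.observe();p=vision.camera_params("wrist");im=vision.snapshot("wrist")
print(s["tcp_pos"],np.angle(yaw(s),deg=True),s["width"],s["time_s"])
for z in (0,.018): print(proj(p,[.4012,.2696,z]))
json.dump({k:np.array(v).tolist() for k,v in p.items()},open("w2.json","w"));cv2.imwrite("pics/w2.png",im)
E
```

```text
[0.40277146 0.26928626 0.0618839 ] 82.50044982680195 0.644487486308141 2.8167
[319.28992233 252.84971213]
[319.03974774 262.9034    ]
```

View pics/w2.png

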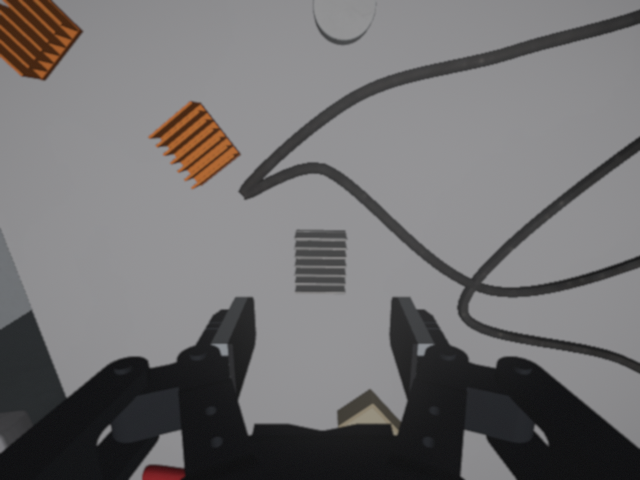

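The sink is square to the jaws and centred at (320,261), with (319,263) predicted. I'll descend.

Request:
step_arm(
  deltas=[
    [5.5,[0,0,1.5],[0,0,0]],
    [5.5,[0,0,1.2],[0,0,0]],
    [5.5,[0,0,0.8],[0,0,0]],
    [5.5,[0,0,0.4],[0,0,0]],
    [5.5,[0,0,0],[0,0,0]],
  ],
)

```text
time_s: 3.28
tcp_pos: [0.4021, 0.2698, 0.0217]
tcp_rot: [2.362, 2.071, 0.0]
force: [0.4, 1.3, -1.0]
width: 0.641
```

Request:
step_arm(
  deltas=[
    [2.5,[0,0,0],[0,0,0]],
    [2.5,[0,0,0],[0,0,0]],
    [2.5,[0,0,0],[0,0,0]],
    [2.5,[0,0,0],[0,0,0]],
  ],
)

```text
time_s: 3.62
tcp_pos: [0.4025, 0.2701, 0.022]
tcp_rot: [2.362, 2.071, 0.001]
force: [-0.7, -0.3, 0.2]
width: 0.296
```

Width 25 mm is below the sink's 30 mm, so the grip may have missed. I'll look.

```bash
python3 - <<'E'
from h import *
from station import robot,vision
a=vision.snapshot("wrist");b=vision.snapshot("side")
print(robot.observe()["width"])
cv2.imwrite("pics/w3.png",np.hstack([cv2.resize(a[160:480,160:480],(480,480)),cv2.resize(b[305:385,280:360],(320,320)).repeat(1,0) if 0 else cv2.resize(b[300:420,280:360],(320,480))]))
E
```

```text
0.2927115443912511
```

View pics/w3.png

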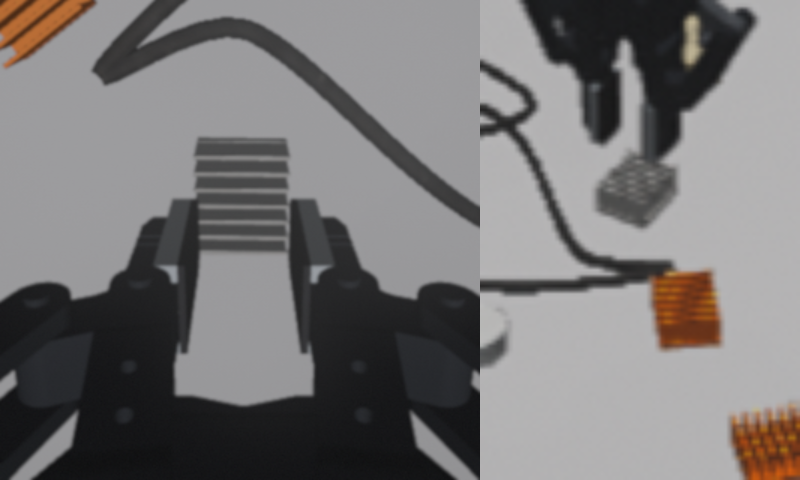

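```bash
python3 - <<'E'
from h import *
from station import robot,vision
D=vision.camera_params("side")
for s in (-1,1):
  for z in (.005,.02,.03,.04,.05): print(s,z,proj(D,[.4025+s*.0125,.27,z]).round(1))
print(proj(D,[.4025,.2701,.018]))
W=vision.camera_params("wrist");st=robot.observe();T=R.from_rotvec(st["tcp_rot"])
print(T.inv().apply(W["eye"]-st["tcp_pos"]),st["joint_positions"],W["eye"])
for dz in (-.03,-.02,-.01,0,.017): print(dz,[proj(W,st["tcp_pos"]+T.apply([x,.0125,dz])).round(0) for x in (-.011,.011)])
E
```

```text
-1 0.005 [323.1 350.7]
-1 0.02 [323.  345.1]
-1 0.03 [323.  341.3]
-1 0.04 [323.  337.4]
-1 0.05 [322.9 333.6]
1 0.005 [312.2 347.8]
1 0.02 [312.1 342.2]
1 0.03 [312.1 338.4]
1 0.04 [312.  334.6]
1 0.05 [311.9 330.7]
[317.54321963 344.39233805]
[ 0.07488132  0.00036637 -0.15968661] [ 4.60251616e-01  3.50883554e-01 -4.94793597e-01  7.24570976e-01
 -1.05508625e-04  2.16223308e+00] [0.41233218 0.34420466 0.18146809]
-0.03 [array([353., 354.]), array([355., 303.])]
-0.02 [array([351., 340.]), array([353., 292.])]
-0.01 [array([350., 328.]), array([351., 282.])]
0 [array([348., 317.]), array([349., 274.])]
0.017 [array([346., 301.]), array([347., 261.])]
```

Both cameras put the fingertips at z≈0.04, about 20 mm behind the reported TCP instead of 17 mm ahead of it. That is why the jaws closed above the sink. I'll open and go lower in small checked steps.

Request:
step_arm(
  deltas=[
    [5.5,[0,0,0],[0,0,0]],
    [5.5,[0,0,0],[0,0,0]],
    [5.5,[0,0,0],[0,0,0]],
    [5.5,[0,0,0.7],[0,0,0]],
    [5.5,[0,0,0.7],[0,0,0]],
    [5.5,[0,0,0.6],[0,0,0]],
    [5.5,[0,0,0.5],[0,0,0]],
    [5.5,[0,0,0],[0,0,0]],
  ],
)

```text
time_s: 4.38
tcp_pos: [0.4007, 0.2692, -0.0051]
tcp_rot: [-2.362, -2.07, 0.004]
force: [-0.4, 0.1, 0.5]
width: 0.646
```

```bash
python3 - <<'E'
from h import *
from station import robot,vision
a=vision.snapshot("wrist");b=vision.snapshot("side")
s=robot.observe();print(s["tcp_pos"],s["width"],s["force"])
cv2.imwrite("pics/w4.png",np.hstack([cv2.resize(a[160:480,160:480],(480,480)),cv2.resize(b[300:420,280:360],(320,480))]))
E
```

```text
[ 0.40150785  0.2696487  -0.00403394] 0.6466046585309997 [ 0.21707494 -0.08866021 -0.56052556]
```

View pics/w4.png

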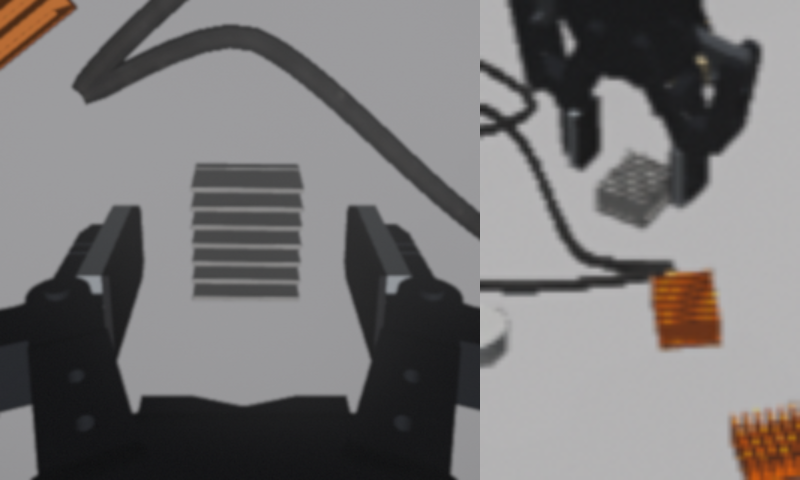

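Request:
step_arm(
  deltas=[
    [5.5,[0,0,0.5],[0,0,0]],
    [5.5,[0,0,0.4],[0,0,0]],
    [5.5,[0,0,0.2],[0,0,0]],
    [5.5,[0,0,0],[0,0,0]],
    [5.5,[0,0,0],[0,0,0]],
  ],
)

```text
time_s: 4.9
tcp_pos: [0.4018, 0.2698, -0.0147]
tcp_rot: [-2.362, -2.071, 0.001]
force: [-0.2, 0.2, -0.1]
width: 0.647
```

Request:
step_arm(
  deltas=[
    [2.3,[0,0,0],[0,0,0]],
    [2.3,[0,0,0],[0,0,0]],
    [2.3,[0,0,0],[0,0,0]],
    [2.3,[0,0,0],[0,0,0]],
    [2.3,[0,0,0],[0,0,0]],
  ],
)

```text
time_s: 5.32
tcp_pos: [0.4023, 0.27, -0.014]
tcp_rot: [2.362, 2.071, 0.001]
force: [-1.0, -0.3, 5.6]
width: 0.325
```

Request:
step_arm(
  deltas=[
    [2.3,[0,0,-0.5],[0,0,0]],
    [2.3,[0,0,-1.5],[0,0,0]],
    [2.3,[0,0,-3],[0,0,0]],
    [2.3,[0,0,-4],[0,0,0]],
    [2.3,[0,0,-4],[0,0,0]],
    [2.3,[0,0,-4],[0,0,0]],
    [2.3,[0,0,0],[0,0,0]],
  ],
)

```text
time_s: 5.9
tcp_pos: [0.4065, 0.2722, 0.1635]
tcp_rot: [2.36, 2.069, 0.02]
force: [1.6, 0.4, 0.1]
width: 0.327
```

```bash
python3 - <<'E'
from h import *
from station import robot,vision
s=robot.observe();a=vision.snapshot("wrist")
print(s["tcp_pos"],s["width"],s["force"],s["time_s"],np.angle(yaw(s),deg=True))
cv2.imwrite("pics/w5.png",a)
# platform centre approx (.630,-.082); hover there behind probes, yaw 90
plan(s,[(.44,.12,.19,85),(.60,-.03,.19,90)],2.3)
E
```

```text
[0.40654463 0.27221507 0.16348197] 0.3269659178492557 [1.55567724 0.38421136 0.12606623] 5.9 82.48588202175009
[[2.3,[-2.9,1.1,-0.5],[0.1,-0.1,-0.5]],[2.3,[-3.0,1.0,-0.6],[0.1,-0.1,-0.5]],[2.3,[-2.9,1.0,-0.5],[0.1,-0.1,-0.5]],[2.3,[-3.0,1.0,-0.5],[0.2,-0.1,-0.5]],[2.3,[-2.9,1.0,-0.6],[0.1,-0.0,-0.5]],[2.3,[-2.3,2.9,0.0],[0.0,-0.0,-0.8]],[2.3,[-2.3,2.8,0.0],[0.0,-0.0,-0.8]],[2.3,[-2.3,2.8,0.0],[0.0,-0.0,-0.9]]]
[[2.3,[-2.4,2.8,0.0],[0.0,-0.0,-0.8]],[2.3,[-2.4,2.7,0.0],[0.0,-0.0,-0.9]],[2.3,[-2.5,2.7,0.0],[0.0,-0.0,-0.8]]]
```

View pics/w5.png

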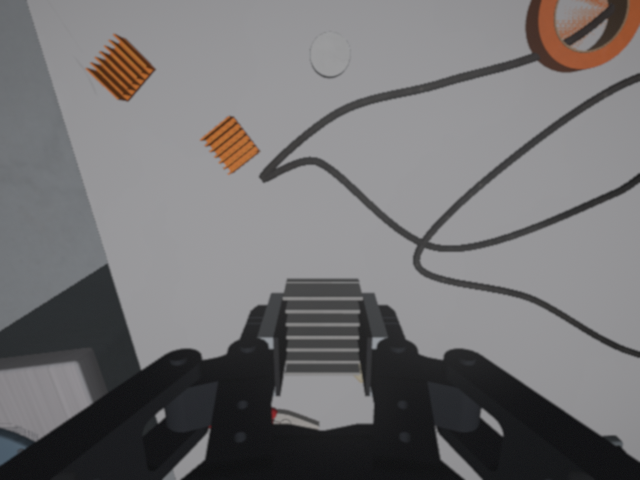

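The sink is gripped squarely across its fin ends. I'll move to a viewing spot beside the jack.

```bash
python3 - <<'E'
from h import *
from station import robot
plan(robot.observe(),[(.44,.10,.20,86),(.53,-.13,.20,90)],2.3)
E
```

```text
[[2.3,[-3.3,1.1,-0.8],[0.1,-0.1,-0.7]],[2.3,[-3.3,1.1,-0.8],[0.1,-0.0,-0.7]],[2.3,[-3.4,1.1,-0.8],[0.1,-0.1,-0.7]],[2.3,[-3.3,1.0,-0.8],[0.1,-0.0,-0.7]],[2.3,[-3.4,1.0,-0.8],[0.1,-0.1,-0.7]],[2.3,[-3.2,1.5,-0.0],[-0.0,-0.0,-0.6]],[2.3,[-3.2,1.5,-0.0],[-0.0,-0.0,-0.6]],[2.3,[-3.2,1.4,-0.0],[-0.0,-0.0,-0.6]]]
[[2.3,[-3.2,1.4,-0.0],[-0.0,-0.0,-0.6]],[2.3,[-3.3,1.4,-0.0],[-0.0,-0.0,-0.5]],[2.3,[-3.2,1.4,-0.0],[-0.0,-0.0,-0.6]],[2.3,[-3.3,1.3,-0.0],[-0.0,-0.0,-0.5]]]
```

Request:
step_arm(
  deltas=[
    [2.3,[-3.3,1.1,-0.8],[0,0,-0.7]],
    [2.3,[-3.3,1.1,-0.8],[0,0,-0.7]],
    [2.3,[-3.4,1.1,-0.8],[0,0,-0.7]],
    [2.3,[-3.3,1,-0.8],[0,0,-0.7]],
    [2.3,[-3.4,1,-0.5],[0,0,-0.7]],
    [2.3,[-3.2,1.5,0],[0,0,-0.6]],
    [2.3,[-3.2,1.5,0],[0,0,-0.6]],
    [2.3,[-3.2,1.4,0],[0,0,-0.6]],
  ],
)

```text
time_s: 6.62
tcp_pos: [0.4746, -0.0019, 0.1912]
tcp_rot: [-2.263, -2.177, 0.002]
force: [0.6, 0.5, 0.3]
width: 0.33
```

Request:
step_arm(
  deltas=[
    [2.3,[-3.2,1.4,0],[0,0,-0.6]],
    [2.3,[-3.3,1.4,0],[0,0,-0.5]],
    [2.3,[-3.2,1.4,0],[0,0,-0.6]],
    [2.3,[-3.3,1.3,0],[0,0,-0.5]],
    [2.3,[0,0,0],[0,0,0]],
    [2.3,[0,0,0],[0,0,0]],
    [2.3,[0,0,0],[0,0,0]],
  ],
)

```text
time_s: 7.2
tcp_pos: [0.5259, -0.1309, 0.1911]
tcp_rot: [-2.22, -2.219, 0.001]
force: [-1.2, -0.1, -0.6]
width: 0.33
```

```bash
python3 - <<'E'
from h import *
from station import robot,vision
import json
s=robot.observe();p=vision.camera_params("wrist");im=vision.snapshot("wrist")
print(s["tcp_pos"],s["tcp_rot"],np.angle(yaw(s),deg=True),s["width"],s["time_s"])
json.dump({k:np.array(v).tolist() for k,v in p.items()},open("w6.json","w"));cv2.imwrite("pics/w6raw.png",im)
cv2.imwrite("pics/w6.png",cv2.resize(im[0:400,240:640],(800,800))[:, :][0:600] if 0 else cv2.resize(im[20:380,160:640],(800,600),interpolation=cv2.INTER_CUBIC))
E
```

```text
[ 0.52587578 -0.13093507  0.19109063] [-2.22018507e+00 -2.21850177e+00  1.42216595e-03] 89.95642885104573 0.32975999429415787 7.2
```

View pics/w6.png

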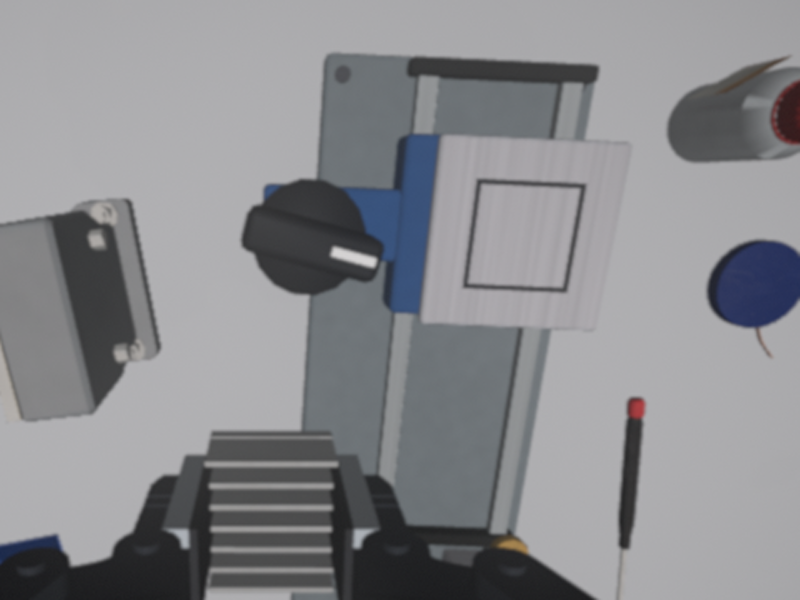

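The platform square's corners in the crop are (478,180), (585,185), (567,291) and (464,286). The platform's own corners are (440,135), (630,143), (597,330) and (421,323). The knob bar runs (247,225) to (380,262), with its line at the +x end.

```bash
python3 - <<'E'
from h import *
from station import robot
import json
np.set_printoptions(precision=4,suppress=True)
p=json.load(open("w6.json"));px=lambda q:(160+q[0]*.6,20+q[1]*.6)
for z in (.075,.079):
  for n,Q in [("sq",[(478,180),(585,185),(567,291),(464,286)]),("plat",[(440,135),(630,143),(597,330),(421,323)])]:
    c=np.array([plane(p,px(q),z)[:2] for q in Q]); e=c[1]-c[0]+c[2]-c[3]; f=c[0]-c[3]+c[1]-c[2]
    print(z,n,c.mean(0),[round(np.linalg.norm(c[i]-c[i-1])*1e3,1) for i in range(4)],np.degrees(np.arctan2(e[1],e[0])),np.degrees(np.arctan2(f[1],f[0]))-90)
# knob bar top face corners (z=.156)
c=np.array([plane(p,px(q),.156)[:2] for q in [(253,204),(384,240),(374,279),(243,245)]]);e=c[1]-c[0]+c[2]-c[3]
print("knob",c.mean(0),[round(np.linalg.norm(c[i]-c[i-1])*1e3,1) for i in range(4)],np.degrees(np.arctan2(e[1],e[0])))
c=np.array([plane(p,px(q),.012)[:2] for q in [(326,54),(598,66),(303,430)]]);print("basecorners",c)
c=plane(p,px((630,402)),0.02);print("red",c)
E
```

```text
0.075 sq [ 0.6343 -0.0803] [np.float64(44.6), np.float64(45.0), np.float64(44.8), np.float64(45.5)] -2.6307417030498605 -2.1122297094246676
0.075 plat [ 0.6335 -0.0803] [np.float64(78.9), np.float64(78.4), np.float64(78.9), np.float64(79.0)] -2.2532365896933877 -1.4510669590580392
0.079 sq [ 0.6327 -0.08  ] [np.float64(44.0), np.float64(44.4), np.float64(44.1), np.float64(44.8)] -2.6307417030498645 -2.1122297094247386
0.079 plat [ 0.632 -0.08 ] [np.float64(77.8), np.float64(77.3), np.float64(77.8), np.float64(77.9)] -2.253236589693387 -1.4510669590579965
knob [ 0.5393 -0.075 ] [np.float64(12.5), np.float64(41.1), np.float64(12.1), np.float64(41.7)] -14.623943672805753
basecorners [[ 0.5525  0.0017]
 [ 0.6857 -0.0037]
 [ 0.5443 -0.1957]]
red [ 0.7254 -0.1753  0.02  ]
```

Request:
step_arm(
  deltas=[
    [2.3,[1.3,2.7,0],[0,0,0.5]],
    [2.3,[1.3,2.7,0],[0,0,0.5]],
    [2.3,[1.3,2.7,0],[0,0,0.5]],
    [2.3,[1.3,2.7,0],[0,0,0.5]],
    [2.3,[0,0,2.5],[0,0,0]],
    [2.3,[0,0,3.5],[0,0,0]],
    [2.3,[0,0,3],[0,0,0]],
    [2.3,[0,0,1.2],[0,0,0]],
  ],
)

```text
time_s: 7.92
tcp_pos: [0.6321, -0.0782, 0.0855]
tcp_rot: [-2.253, -2.18, 0.006]
force: [-1.4, 0.2, -0.3]
width: 0.329
```

Request:
step_arm(
  deltas=[
    [2.3,[0,0,0.5],[0,0,0]],
    [2.3,[0,0,0],[0,0,0]],
    [2.3,[0,0,0],[0,0,0]],
    [2.3,[0,0,0],[0,0,0]],
  ],
)

```text
time_s: 8.25
tcp_pos: [0.6369, -0.0808, 0.0874]
tcp_rot: [2.258, 2.181, 0.003]
force: [-1.0, -0.1, -0.2]
width: 0.328
```

```bash
python3 - <<'E'
from h import *
from station import robot
s=robot.observe();print(s["tcp_pos"],s["tcp_rot"],np.angle(yaw(s),deg=True),s["width"],s["force"],s["time_s"],s["joint_positions"])
E
```

```text
[ 0.6369052  -0.0807996   0.08744603] [2.25759875 2.18074881 0.00273259] 88.01598745177077 0.32802615196736873 [-1.01647535 -0.10195183 -0.17642994] 8.25 [-2.24927552e-01  5.67564422e-01  5.29646836e-02  1.05295427e+00
 -3.54757181e-05  1.38049524e+00]
```

Request:
step_arm(
  deltas=[
    [2.3,[0,-0.2,0.8],[0,0,0]],
    [2.3,[0,-0.1,0.5],[0,0,0]],
    [2.3,[0,0,0.3],[0,0,0]],
    [2.3,[0,0,0],[0,0,0]],
    [2.3,[0,0,0],[0,0,0]],
  ],
)

```text
time_s: 8.67
tcp_pos: [0.6323, -0.0809, 0.0691]
tcp_rot: [-2.26, -2.181, 0.001]
force: [-0.2, 0.4, -0.8]
width: 0.331
```

Request:
step_arm(
  deltas=[
    [2.3,[0,0,0.2],[0,0,0]],
    [2.3,[0,0,0],[0,0,0]],
  ],
)

```text
time_s: 8.83
tcp_pos: [0.6327, -0.0809, 0.0673]
tcp_rot: [2.26, 2.182, -0.0]
force: [-0.2, 1.0, -1.0]
width: 0.333
```

Request:
step_arm(
  deltas=[
    [2.3,[0,0,0.2],[0,0,0]],
    [2.3,[0,0,0],[0,0,0]],
  ],
)

```text
time_s: 9.0
tcp_pos: [0.6326, -0.0809, 0.0653]
tcp_rot: [-2.26, -2.182, 0.0]
force: [0.5, 0.0, -0.9]
width: 0.333
```

Request:
step_arm(
  deltas=[
    [2.3,[0,0,0.15],[0,0,0]],
    [2.3,[0,0,0],[0,0,0]],
  ],
)

```text
time_s: 9.17
tcp_pos: [0.6325, -0.0809, 0.0637]
tcp_rot: [-2.26, -2.182, 0.0]
force: [-0.9, -0.4, -1.4]
width: 0.328
```

Request:
step_arm(
  deltas=[
    [2.3,[0,0,0.1],[0,0,0]],
    [2.3,[0,0,0],[0,0,0]],
  ],
)

```text
time_s: 9.33
tcp_pos: [0.6326, -0.0809, 0.0628]
tcp_rot: [-2.26, -2.182, 0.0]
force: [0.2, -0.4, -0.5]
width: 0.328
```

Request:
step_arm(
  deltas=[
    [2.3,[0,0,0.1],[0,0,0]],
    [2.3,[0,0,0],[0,0,0]],
  ],
)

```text
time_s: 9.5
tcp_pos: [0.6328, -0.0809, 0.0621]
tcp_rot: [2.26, 2.182, 0.0]
force: [-0.4, -0.3, -0.3]
width: 0.328
```

Request:
step_arm(
  deltas=[
    [2.3,[0,0,0.1],[0,0,0]],
    [2.3,[0,0,0],[0,0,0]],
  ],
)

```text
time_s: 9.67
tcp_pos: [0.6328, -0.081, 0.0619]
tcp_rot: [2.26, 2.181, 0.001]
force: [-1.8, -0.4, 5.0]
width: 0.328
```

Contact at the expected height. I'll release and lift.

Request:
step_arm(
  deltas=[
    [3.8,[0,0,0],[0,0,0]],
    [4.5,[0,0,0],[0,0,0]],
    [5,[0,0,0],[0,0,0]],
    [5,[0,0,0],[0,0,0]],
    [5,[0,0,-1],[0,0,0]],
    [5,[0,0,-3],[0,0,0]],
    [5,[0,0,-4],[0,0,0]],
    [5,[0,0,-4],[0,0,0]],
  ],
)

```text
time_s: 10.33
tcp_pos: [0.6314, -0.0806, 0.1819]
tcp_rot: [-2.259, -2.18, 0.002]
force: [1.1, 0.4, 0.3]
width: 0.586
```

Request:
step_arm(
  deltas=[
    [5,[-1.3,-2.6,0],[0,0,0]],
    [5,[-1.3,-2.6,0],[0,0,0]],
    [5,[-1.3,-2.6,0],[0,0,0]],
    [5,[-1.3,-2.6,0],[0,0,0]],
    [5,[0,0,0],[0,0,0]],
    [5,[0,0,0],[0,0,0]],
    [5,[0,0,0],[0,0,0]],
  ],
)

```text
time_s: 10.92
tcp_pos: [0.5277, -0.1293, 0.1818]
tcp_rot: [2.259, 2.181, 0.002]
force: [-0.1, 0.3, 0.3]
width: 0.589
```

```bash
python3 - <<'E'
from h import *
from station import robot,vision
import json
s=robot.observe();p=vision.camera_params("wrist");im=vision.snapshot("wrist");sc=vision.snapshot("scene");sd=vision.snapshot("side")
print(s["tcp_pos"],s["tcp_rot"],np.angle(yaw(s),deg=True),s["width"],s["time_s"],s["joint_positions"][5])
json.dump({k:np.array(v).tolist() for k,v in p.items()},open("w7.json","w"))
cv2.imwrite("pics/w7raw.png",im);cv2.imwrite("pics/scene7.png",sc);cv2.imwrite("pics/side7.png",sd)
c=lambda i,x,y,w,h,s:cv2.resize(i[y:y+h,x:x+w],None,fx=s,fy=s,interpolation=cv2.INTER_CUBIC)
top=cv2.resize(im[20:320,260:660-20],(400,316)) 
a=c(im,290,70,270,160,2.963)[:,:800]  # wrist
b=np.hstack([c(sc,350,150,66,40,6),c(sd,295,165,66,40,6)])
b=cv2.resize(b,(800,int(b.shape[0]*800/b.shape[1])))
o=np.vstack([cv2.resize(a,(800,350)),b[:250]]);print(o.shape,a.shape,b.shape);cv2.imwrite("pics/w7.png",o)
E
```

```text
[ 0.52768726 -0.12929654  0.18180561] [2.25941912e+00 2.18069513e+00 1.60668091e-03] 87.96847055492128 0.5894229098213978 10.9167 1.2490085437261726
(592, 800, 3) (474, 800, 3) (242, 800, 3)
```

View pics/w7.png

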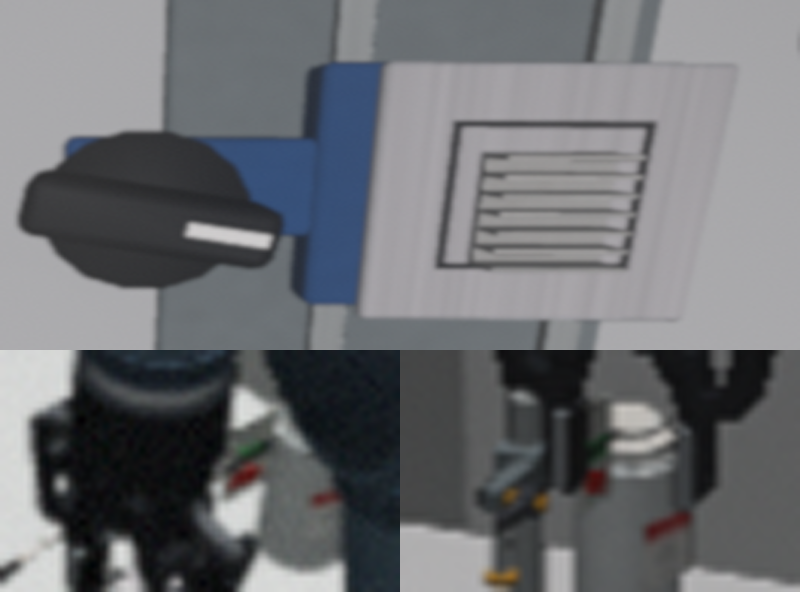

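The sink stands on the platform inside the square. I'll check its centring numerically.

```bash
python3 - <<'E'
from h import *
import json
np.set_printoptions(precision=4,suppress=True)
p=json.load(open("w7.json"));px=lambda q:(290+q[0]/2.963,70+q[1]/2.1875)
for n,z,Q in [("sq",.076,[(457,122),(655,124),(629,268),(437,267)]),("plat",.076,[(383,62),(738,66),(680,319),(358,317)]),("sinktop",.094,[(484,154),(648,154),(628,265),(472,263)]),("knob",.156,[(35,172),(282,210),(270,266),(20,232)])]:
    c=np.array([plane(p,px(q),z)[:2] for q in Q]);e=c[1]-c[0]+c[2]-c[3]
    print(n,c.mean(0),[round(np.linalg.norm(c[i]-c[i-1])*1e3,1) for i in range(4)],np.degrees(np.arctan2(e[1],e[0])))
E
```

```text
sq [ 0.6341 -0.0803] [np.float64(44.7), np.float64(44.9), np.float64(44.5), np.float64(45.8)] -2.5464027895763506
plat [ 0.6328 -0.0801] [np.float64(78.5), np.float64(79.0), np.float64(78.0), np.float64(78.2)] -2.6272771028405963
sinktop [ 0.6303 -0.0825] [np.float64(31.6), np.float64(35.0), np.float64(32.2), np.float64(34.7)] -2.4670542993836606
knob [ 0.5392 -0.0754] [np.float64(13.3), np.float64(41.0), np.float64(12.5), np.float64(42.1)] -12.91113107700735
```

```bash
python3 - <<'E'
from h import *
from station import robot,vision
np.set_printoptions(precision=4,suppress=True)
S=vision.camera_params("scene");D=vision.camera_params("side")
sc=lambda q:(290+q[0]/3,155+q[1]/3); sd=lambda q:(230+(q[0]-390)/3,170+q[1]/3)
print("green",tri([(S,(391.3,166.5)),(D,(328,179.9))]),"red",tri([(S,(390.4,171.1)),(D,(327.2,186.8))]))
print("posttop",tri([(S,sc((266,17))),(D,sd((646,12))) ]),"foot",tri([(S,sc((225,99))),(D,sd((635,98)))]))
s=robot.observe();plan(s,[(.5385,-.13,.20,110),(.5385,-.076,.20,167)],5)
E
```

```text
green [ 0.6263 -0.3372  0.1385] red [ 0.6299 -0.3404  0.1137]
posttop [ 0.6523 -0.2982  0.1682] foot [ 0.6278 -0.2152  0.1108]
[[5,[-0.0,0.3,-0.5],[0.0,0.0,-5.5]],[5,[-0.1,0.2,-0.4],[0.0,0.0,-5.5]],[5,[-0.0,0.3,-0.5],[0.0,0.0,-5.5]],[5,[-0.1,0.2,-0.5],[0.1,0.0,-5.5]],[5,[0.6,0.2,0.0],[-0.0,0.0,-6.3]],[5,[0.5,0.3,0.0],[-0.0,0.0,-6.3]],[5,[0.5,0.3,0.0],[-0.0,-0.0,-6.3]],[5,[0.5,0.4,0.0],[-0.0,-0.0,-6.3]]]
[[5,[0.4,0.4,0.0],[-0.0,-0.0,-6.4]],[5,[0.4,0.5,0.0],[-0.0,-0.0,-6.3]],[5,[0.3,0.5,0.0],[-0.0,-0.0,-6.4]],[5,[0.2,0.5,0.0],[-0.0,-0.0,-6.3]],[5,[0.2,0.6,0.0],[-0.1,-0.0,-6.4]]]
```

Request:
step_arm(
  deltas=[
    [5,[0,0.3,-0.5],[0,0,-5.5]],
    [5,[-0.1,0.2,-0.4],[0,0,-5.5]],
    [5,[0,0.3,-0.5],[0,0,-5.5]],
    [5,[-0.1,0.2,-0.5],[0,0,-5.5]],
    [5,[0.6,0.2,0],[0,0,-6.3]],
    [5,[0.5,0.3,0],[0,0,-6.3]],
    [5,[0.5,0.3,0],[0,0,-6.3]],
    [5,[0.5,0.4,0],[0,0,-6.3]],
  ],
)

```text
time_s: 11.73
tcp_pos: [0.5382, -0.1052, 0.1999]
tcp_rot: [1.188, 2.908, -0.0]
force: [-0.0, -0.6, -1.2]
width: 0.587
```

Request:
step_arm(
  deltas=[
    [5,[0.4,0.4,0],[0,0,-6.3]],
    [5,[0.4,0.5,0],[0,0,-6.3]],
    [5,[0.3,0.5,0],[0,0,-6.3]],
    [5,[0.2,0.5,0],[0,0,-6.3]],
    [5,[0.2,0.6,0],[0,0,-5.8]],
    [5,[0,0,0],[0,0,0]],
    [5,[0,0,0],[0,0,0]],
    [5,[0,0,0],[0,0,0]],
  ],
)

```text
time_s: 12.4
tcp_pos: [0.5383, -0.0762, 0.1999]
tcp_rot: [0.381, 3.118, -0.0]
force: [0.4, 0.4, 0.3]
width: 0.587
```

```bash
python3 - <<'E'
from h import *
from station import robot
s=robot.observe();print(s["tcp_pos"],s["tcp_rot"],np.angle(yaw(s),deg=True),s["width"],s["time_s"],s["joint_positions"])
plan(s,[(.5388,-.0758,s["tcp_pos"][2],166.3)],5)
E
```

```text
[ 0.53825566 -0.07621189  0.19987795] [ 3.80518474e-01  3.11842478e+00 -4.31020237e-04] 166.08601961855916 0.5871058997891939 12.4 [-2.57198675e-01  3.16931454e-01 -4.11268502e-02  1.21266354e+00
 -2.66772025e-04 -1.43539053e-02]
[[5,[-0.0,0.1,-0.0],[-0.0,0.0,-0.2]]]
```

Request:
step_arm(
  deltas=[
    [5,[0,0,2],[0,0,0]],
    [5,[0,0,2.5],[0,0,0]],
    [5,[0,0,1.5],[0,0,0]],
    [5,[0,0,1],[0,0,0]],
    [5,[0,0,0.4],[0,0,0]],
    [5,[0,0,0],[0,0,0]],
    [5,[0,0,0],[0,0,0]],
  ],
)

```text
time_s: 12.98
tcp_pos: [0.5384, -0.0765, 0.1267]
tcp_rot: [0.379, 3.118, -0.0]
force: [-0.5, 0.3, 0.4]
width: 0.589
```

Request:
step_arm(
  deltas=[
    [0.8,[0,0,0],[0,0,0]],
    [0.8,[0,0,0],[0,0,0]],
    [0.8,[0,0,0],[0,0,0]],
    [0.8,[0,0,0],[0,0,0]],
    [0.8,[0,0,0],[0,0,0]],
    [0.8,[0,0,0],[0,0,0]],
  ],
)

```text
time_s: 13.48
tcp_pos: [0.5386, -0.0765, 0.1271]
tcp_rot: [0.378, 3.117, -0.001]
force: [-0.5, -0.6, 6.3]
width: 0.144
```

Request:
step_arm(
  deltas=[
    [0.8,[-0.04,-0.2,0],[0,0,0]],
    [0.8,[-0.08,-0.4,0],[0,0,0]],
    [0.8,[-0.13,-0.6,0],[0,0,0]],
    [0.8,[-0.16,-0.8,0],[0,0,0]],
    [0.8,[-0.2,-1,0],[0,0,0]],
    [0.8,[-0.2,-1,0],[0,0,0]],
    [0.8,[-0.2,-1,0],[0,0,0]],
    [0.8,[-0.2,-1,0],[0,0,0]],
  ],
)

```text
time_s: 14.15
tcp_pos: [0.5359, -0.1361, 0.1271]
tcp_rot: [0.376, 3.117, 0.005]
force: [-0.1, 4.4, 7.2]
width: 0.144
```

Request:
step_arm(
  deltas=[
    [0.8,[-0.2,-1,0],[0,0,0]],
    [0.8,[-0.2,-1,0],[0,0,0]],
    [0.8,[-0.2,-1,0],[0,0,0]],
    [0.8,[-0.2,-1,0],[0,0,0]],
    [0.8,[-0.2,-1,0],[0,0,0]],
    [0.8,[-0.2,-1,0],[0,0,0]],
    [0.8,[-0.2,-1,0],[0,0,0]],
    [0.8,[-0.16,-0.8,0],[0,0,0]],
  ],
)

```text
time_s: 14.82
tcp_pos: [0.5327, -0.2074, 0.127]
tcp_rot: [0.372, 3.117, 0.035]
force: [0.7, 40.7, 20.2]
width: 0.137
```

Request:
step_arm(
  deltas=[
    [0.8,[-0.08,-0.4,0],[0,0,0]],
    [0.8,[-0.04,-0.2,0],[0,0,0]],
    [0.8,[0,0,0],[0,0,0]],
  ],
)

```text
time_s: 15.07
tcp_pos: [0.5327, -0.2072, 0.127]
tcp_rot: [0.366, 3.118, 0.05]
force: [2.5, 40.2, 19.5]
width: 0.143
```

The jack stopped with 40 N of reaction after 131 mm of travel. The platform is then at y≈-0.211, which matches the foot's triangulated y of -0.212 to -0.215, so this should be the stop. I'll relax the push and check with a composite picture.

Request:
step_arm(
  deltas=[
    [0.8,[0.1,0.5,0],[0,0,0]],
    [0.8,[0.1,0.5,0],[0,0,0]],
    [0.8,[0.08,0.4,0],[0,0,0]],
    [0.8,[0,0,0],[0,0,0]],
  ],
)

```text
time_s: 15.4
tcp_pos: [0.5328, -0.2067, 0.1271]
tcp_rot: [0.374, 3.118, 0.003]
force: [-1.3, 3.9, 7.8]
width: 0.144
```

```bash
python3 - <<'E'
from h import *
from station import robot,vision
np.set_printoptions(precision=4,suppress=True)
s=robot.observe();im=vision.snapshot("wrist");sc=vision.snapshot("scene");sd=vision.snapshot("side")
print(s["tcp_pos"],s["tcp_rot"],np.angle(yaw(s),deg=True),s["force"],s["torque"],s["width"],s["time_s"],s["joint_positions"])
for n,i in (("w8",im),("sc8",sc),("sd8",sd)): cv2.imwrite(f"pics/{n}raw.png",i)
c=lambda i,x,y,w,h,W,H:cv2.resize(i[y:y+h,x:x+w],(W,H),interpolation=cv2.INTER_CUBIC)
o=np.hstack([np.vstack([cv2.resize(im,(400,300)),c(sc,320,140,100,75,400,300)]),c(sd,260,160,100,150,400,600)])
cv2.imwrite("pics/w8.png",o)
E
```

```text
[ 0.5328 -0.2067  0.1271] [0.3743 3.1177 0.0029] 166.30924653737748 [-1.307   3.9191  7.835 ] [0.9823 0.2288 0.0826] 0.14429832894691624 15.4 [-0.4823  0.4068 -0.1017  1.0615  0.0022 -0.2434]
```

View pics/w8.png

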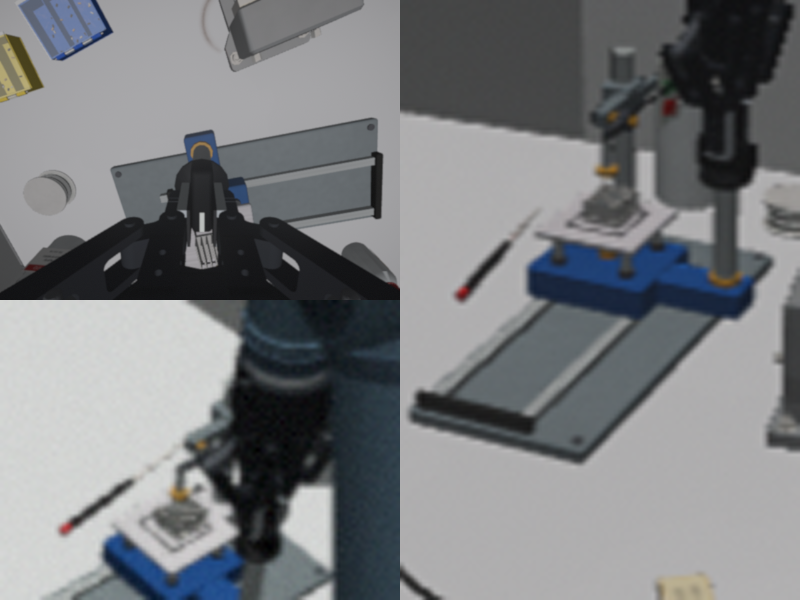

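```bash
python3 - <<'E'
from h import *
from station import vision
np.set_printoptions(precision=4,suppress=True)
S=vision.camera_params("scene");D=vision.camera_params("side")
print("foot",tri([(S,(365,188.3)),(D,(311.5,202.5))]),"sinktop",tri([(S,(365.5,193)),(D,(312.7,209.3))]))
for y in (-.211,-.230): print(y,proj(S,[.6275,y,.094]),proj(D,[.6275,y,.094]))
# base ends: far (-y) corner from side0/scene0 estimates; rails' end stops (black bars) scene0
sc=lambda q:(290+q[0]/3,155+q[1]/3)
print("far bar",plane(S,sc((230,122)),.02),plane(S,sc((278,160)),.02),"near bar",plane(S,sc((58,217)),.02),plane(S,sc((108,260)),.02))
# blue carriage corners now (side8 crop)
g=lambda q:(260+(q[0]-400)/4,160+q[1]/4)
print("carr near edge",plane(D,g((530,300)),.02),plane(D,g((640,315)),.02))
g0=lambda q:(230+(q[0]-390)/3,170+q[1]/3)
print("before",plane(D,g0((512,252)),.02),plane(D,g0((602,262)),.02))
E
```

```text
foot [ 0.627  -0.2136  0.1117] sinktop [ 0.625  -0.2167  0.0891]
-0.211 [363.5722 191.9518] [311.6005 208.6632]
-0.23 [367.5628 189.4525] [314.1903 206.2327]
far bar [ 0.6581 -0.2638  0.02  ] [ 0.5758 -0.2625  0.02  ] near bar [ 0.6743 -0.0079  0.02  ] [ 0.5896 -0.0095  0.02  ]
carr near edge [ 0.6709 -0.1664  0.02  ] [ 0.586  -0.1748  0.02  ]
before [ 0.6766 -0.0387  0.02  ] [ 0.5917 -0.0531  0.02  ]
```

The sink sits under the foot at the stop, with an estimated gap of about 17 mm. Now I'll turn the knob clockwise (positive about the tool z).

Request:
step_arm(
  deltas=[
    [0.8,[0,0,0],[0,0,4]],
    [0.8,[0,0,0],[0,0,6]],
    [0.8,[0,0,0],[0,0,6]],
    [0.8,[0,0,0],[0,0,6]],
    [0.8,[0,0,0],[0,0,6]],
  ],
)

```text
time_s: 15.97
tcp_pos: [0.5328, -0.2066, 0.1271]
tcp_rot: [1.126, 2.932, 0.006]
force: [-0.7, 6.9, 7.3]
width: 0.148
```

Request:
step_arm(
  deltas=[
    [0.8,[0,0,0],[0,0,6]],
    [0.8,[0,0,0],[0,0,6]],
    [0.8,[0,0,0],[0,0,6]],
    [0.8,[0,0,0],[0,0,6]],
    [0.8,[0,0,0],[0,0,6]],
    [0.8,[0,0,0],[0,0,6]],
    [0.8,[0,0,0],[0,0,6]],
    [0.8,[0,0,0],[0,0,6]],
  ],
)

```text
time_s: 16.63
tcp_pos: [0.5329, -0.2066, 0.1271]
tcp_rot: [-2.221, -2.22, -0.007]
force: [-0.7, 5.6, 7.5]
width: 0.139
```

Request:
step_arm(
  deltas=[
    [0.8,[0,0,0],[0,0,6]],
    [0.8,[0,0,0],[0,0,6]],
    [0.8,[0,0,0],[0,0,6]],
    [0.8,[0,0,0],[0,0,6]],
    [0.8,[0,0,0],[0,0,6]],
    [0.8,[0,0,0],[0,0,6]],
    [0.8,[0,0,0],[0,0,0]],
  ],
)

```text
time_s: 17.22
tcp_pos: [0.533, -0.2066, 0.1271]
tcp_rot: [-2.797, -1.427, -0.006]
force: [-0.1, 6.2, 7.3]
width: 0.144
```

```bash
python3 - <<'E'
from h import *
from station import robot,vision
import json
np.set_printoptions(precision=4,suppress=True)
s=robot.observe();p=vision.camera_params("wrist");im=vision.snapshot("wrist");sd=vision.snapshot("side");sc=vision.snapshot("scene")
print(s["tcp_pos"],s["tcp_rot"],np.angle(yaw(s),deg=True),s["force"],s["torque"],s["width"],s["time_s"],s["joint_positions"])
json.dump({k:np.array(v).tolist() for k,v in p.items()},open("w9.json","w"))
for n,i in (("w9",im),("sc9",sc),("sd9",sd)): cv2.imwrite(f"pics/{n}raw.png",i)
h=cv2.cvtColor(cv2.GaussianBlur(im,(3,3),0),cv2.COLOR_BGR2HSV)
for n,m in (("green",(abs(h[...,0].astype(int)-60)<20)&(h[...,1]>90)&(h[...,2]>40)),("red",((h[...,0]<8)|(h[...,0]>172))&(h[...,1]>110)&(h[...,2]>60)),("brass",(abs(h[...,0].astype(int)-18)<6)&(h[...,1]>110)&(h[...,2]>80))):
    nn,l,st,ce=cv2.connectedComponentsWithStats(m.astype(np.uint8))
    for i in range(1,nn):
        if st[i,4]>15: print(n,st[i],ce[i])
print("pred foot",proj(p,[.6275,-.213,.111]),"tip",proj(p,[.625,-.335,.14]))
E
```

```text
[ 0.533  -0.2066  0.1271] [-2.7966 -1.4266 -0.0061] 54.05198399626524 [-0.0773  6.218   7.2725] [ 1.1893  0.1151 -0.0579] 0.14432147791532646 17.2167 [-0.4833  0.4072 -0.1012  1.0619  0.0044  1.7149]
green [636 380   4   8  21] [637.8095 382.9524]
red [545  18  17  19 210] [553.4286  26.9905]
red [611 365   8  14  20] [613.9  371.75]
red [594 399   8  25 102] [597.3137 409.8725]
brass [482 161  32  34 441] [493.6667 176.3764]
brass [306 228  33  21 151] [322.6026 235.3642]
brass [575 230  23  20 283] [586.7032 239.2615]
brass [537 253  20  18 237] [546.9662 261.3502]
pred foot [495.5388 182.0198] tip [643.3186 406.1274]
```

Request:
step_arm(
  deltas=[
    [0.8,[0,0,0],[0,0,5]],
    [0.8,[0,0,0],[0,0,5]],
    [0.8,[0,0,0],[0,0,5]],
    [0.8,[0,0,0],[0,0,0]],
  ],
)

```text
time_s: 17.7
tcp_pos: [0.533, -0.2066, 0.1271]
tcp_rot: [-2.958, -1.05, -0.006]
force: [-0.5, 6.5, 7.8]
width: 0.142
```

```bash
cat > look.py <<'E'
from h import *
from station import robot,vision
import json,sys
np.set_printoptions(precision=4,suppress=True)
def look(tag):
    s=robot.observe();p=vision.camera_params("wrist");im=np.mean([vision.snapshot("wrist").astype(float) for _ in range(3)],0).astype(np.uint8)
    print(s["tcp_pos"],np.angle(yaw(s),deg=True),s["force"],s["width"],s["time_s"],s["joint_positions"][5])
    json.dump({k:np.array(v).tolist() for k,v in p.items()},open(tag+".json","w"));cv2.imwrite(f"pics/{tag}raw.png",im)
    h=cv2.cvtColor(im,cv2.COLOR_BGR2HSV);H=h[...,0].astype(int)
    for n,m in (("green",(abs(H-60)<20)&(h[...,1]>90)&(h[...,2]>40)),("red",((H<8)|(H>172))&(h[...,1]>110)&(h[...,2]>60)),("brass",(abs(H-18)<6)&(h[...,1]>110)&(h[...,2]>80))):
        nn,l,st,ce=cv2.connectedComponentsWithStats(m.astype(np.uint8))
        for i in range(1,nn):
            if st[i,4]>15: print(n,st[i],ce[i].round(1))
    return s,p,im
def ascii(im,x,y,w,h):
    H=cv2.cvtColor(im,cv2.COLOR_BGR2HSV)
    for r in range(y,y+h):
        o=""
        for c in range(x,min(x+w,640)):
            a,b,v=(int(k) for k in H[r,c])
            o+= ("R" if (a<10 or a>170) else "G" if 40<a<85 else "B" if 10<=a<30 else "U") if b>90 and v>45 else " .:-=+*%@#"[::-1][min(v//26,9)]
        print(r,o)
E
python3 - <<'E'
from look import *
s,p,im=look("w10")
t=proj(p,[.625,-.335,.14]);print(t)
ascii(im,550,310,90,110)
S=vision.camera_params("scene");D=vision.camera_params("side")
print(tri([(json.load(open("w9.json")),(493.7,176.4)),(S,(365,188.3)),(D,(311.5,202.5))]))
E
```

```text
[ 0.533  -0.2066  0.1271] 39.08460028069801 [-0.478   6.485   7.8479] 0.14167270488208566 17.7 1.9761146176939084
brass [450 117  32  36 496] [462.4 134.4]
brass [557 165  25  21 317] [569.6 174.5]
brass [524 198  22  19 244] [534.7 206.8]
brass [306 228  33  23 183] [322.4 235.8]
[684.4713 329.0479]
310 :::::::::::::::::::::::::::::::::::::::::---+**%%%%%%%%%%%%%%**********%%%%%%%%%%%%%%%%%%%
311 :::::::::::::::::::::::::::::::::::::::-::--=+**%%%%%%%%%%%%%%***********%%%%%%%%%%%%%%%%%
312 ::::::::::::::::::::::::::::::::::::::::::---=+**%%%%%%%%%%%%%************%%%%%%%%%%%%%%%%
313 :::::::::::::::::::::::::::::::::::-:::::::----=+*%%%%%%%%%%%%**************%%%%%%%%%%%%%%
314 :::::::::::::::::::::::::::::::::::::::::-:-----=+**%%%%%%%%%%%**************%%%%%%%%%%%%%
315 ::::::::::::::::::::::::::::::::::::::::--:------=+**%%%%%%%%%%%*%%%***********%%%%%%%%%%%
316 ::::::::::::::::::::::::::::::::::::::::::--:------=+**%%%%%%%%%%%%%%************%%%%%%%%%
317 ::::::::::::::::::::::::::::::::::::-::---:---------=+**%%%%%%%%%%%%%%***%*********%%%%%%%
318 ::::::::::::::::::::::::::::::::::
[... 8977 characters left out ...]
*********
413 @%*+=----------------------------------==+************************************************
414 @@@%*+=-------------------------------=+**************************************************
415 @#@@%%*+=----------------------------=+***************************************************
416 #@#@@@%*+=--------------------------=+****************************************************
417 @@@@#@@@%*+=-----------------------=+*****************************************************
418 #@@@@##@@@%*+=-------------------=++******************************************************
419 @@#@@@###@@%*+=-----------------=+********************************************************
[ 0.6262 -0.2107  0.1134]
```

Request:
step_arm(
  deltas=[
    [3.5,[0,0,0],[0,0,0]],
    [3.5,[0,0,0],[0,0,0]],
    [3.5,[0,0,0],[0,0,0]],
    [3.5,[0,0,-2],[0,0,0]],
    [3.5,[0,0,-4],[0,0,0]],
    [3.5,[0,0,-3.5],[0,0,0]],
    [3.5,[0,0,0],[0,0,0]],
  ],
)

```text
time_s: 18.43
tcp_pos: [0.5354, -0.2107, 0.2283]
tcp_rot: [2.952, 1.05, 0.012]
force: [0.7, -1.4, 0.7]
width: 0.413
```

```bash
python3 - <<'E'
from look import *
s=robot.observe();print(s["tcp_pos"])
plan(s,[(.47,-.36,.24,178)],3.5)
E
```

```text
[ 0.5354 -0.2107  0.2283]
[[3.5,[-0.7,0.4,-0.1],[0.0,0.0,-6.6]],[3.5,[-0.7,0.2,-0.0],[0.0,0.0,-6.6]],[3.5,[-0.8,0.2,-0.1],[0.0,0.0,-6.6]],[3.5,[-0.7,0.1,-0.0],[0.0,0.0,-6.6]],[3.5,[-0.8,0.0,-0.1],[0.0,0.0,-6.6]],[3.5,[-0.8,-0.1,-0.0],[0.0,0.0,-6.6]],[3.5,[-0.8,-0.1,-0.1],[0.0,0.0,-6.6]],[3.5,[-0.7,-0.3,-0.0],[0.0,0.1,-6.6]]]
[[3.5,[-0.7,-0.3,-0.1],[0.0,0.0,-6.6]],[3.5,[-0.6,-0.4,-0.1],[0.0,0.1,-6.6]],[3.5,[-0.7,-0.5,-0.0],[0.0,0.1,-6.6]],[3.5,[-0.5,-0.6,-0.1],[0.0,0.0,-6.6]],[3.5,[-0.5,-0.6,-0.0],[0.0,0.1,-6.6]],[3.5,[-0.4,-0.6,-0.1],[0.0,0.1,-6.6]],[3.5,[-0.3,-0.7,-0.0],[0.0,0.0,-6.6]],[3.5,[-0.3,-0.8,-0.1],[0.0,0.1,-6.6]]]
[[3.5,[-0.1,-0.7,-0.1],[0.1,0.1,-6.6]],[3.5,[-0.1,-0.8,-0.0],[0.1,0.0,-6.7]],[3.5,[0.0,-0.8,-0.1],[0.0,0.0,-6.6]],[3.5,[0.2,-0.7,-0.0],[0.0,0.1,-6.7]],[3.5,[0.2,-0.8,-0.1],[0.1,0.1,-6.6]]]
```

Request:
step_arm(
  deltas=[
    [3.5,[-0.7,0.4,-0.1],[0,0,-6.6]],
    [3.5,[-0.7,0.2,0],[0,0,-6.6]],
    [3.5,[-0.8,0.2,-0.1],[0,0,-6.6]],
    [3.5,[-0.7,0.1,0],[0,0,-6.6]],
    [3.5,[-0.8,0,-0.1],[0,0,-6.6]],
    [3.5,[-0.8,-0.1,0],[0,0,-6.6]],
    [3.5,[-0.8,-0.1,-0.1],[0,0,-6.6]],
    [3.5,[-0.7,-0.3,0],[0,0,-6.6]],
  ],
)

```text
time_s: 19.1
tcp_pos: [0.5068, -0.2665, 0.2247]
tcp_rot: [2.177, 2.265, -0.001]
force: [-0.9, -0.9, -0.2]
width: 0.409
```

Request:
step_arm(
  deltas=[
    [3.5,[-0.7,-0.3,-0.1],[0,0,-6.6]],
    [3.5,[-0.6,-0.4,-0.1],[0,0,-6.6]],
    [3.5,[-0.7,-0.5,0],[0,0,-6.6]],
    [3.5,[-0.5,-0.6,-0.1],[0,0,-6.6]],
    [3.5,[-0.5,-0.6,0],[0,0,-6.6]],
    [3.5,[-0.4,-0.6,-0.1],[0,0,-6.6]],
    [3.5,[-0.3,-0.7,0],[0,0,-6.6]],
    [3.5,[-0.3,-0.8,-0.1],[0,0,-6.6]],
  ],
)

```text
time_s: 19.77
tcp_pos: [0.4821, -0.3235, 0.2294]
tcp_rot: [-0.942, -2.996, 0.0]
force: [-0.3, 0.4, 0.1]
width: 0.408
```

Request:
step_arm(
  deltas=[
    [3.5,[-0.1,-0.7,-0.1],[0,0,-6.6]],
    [3.5,[-0.1,-0.8,0],[0,0,-6.6]],
    [3.5,[0,-0.8,-0.1],[0,0,-6.6]],
    [3.5,[0.2,-0.7,0],[0,0,-6.6]],
    [3.5,[0.2,-0.8,-0.1],[0,0,-6.6]],
  ],
)

```text
time_s: 20.18
tcp_pos: [0.4659, -0.3585, 0.2325]
tcp_rot: [-0.052, -3.141, -0.0]
force: [-0.2, 0.9, -0.4]
width: 0.413
```

Request:
step_arm(
  deltas=[
    [3.5,[0,0,0],[0,-6,0]],
    [3.5,[0,0,0],[0,-7,0]],
    [3.5,[0,0,0],[0,-7,0]],
    [3.5,[0,0,0],[0,-7,0]],
    [3.5,[0,0,0],[0,-7,0]],
    [3.5,[0,0,0],[0,-6,0]],
    [3.5,[0,0,0],[0,0,0]],
    [3.5,[0,0,0],[0,0,0]],
  ],
)

```text
time_s: 20.85
tcp_pos: [0.4642, -0.3569, 0.2307]
tcp_rot: [0.052, 2.447, -0.014]
force: [0.4, -0.9, 0.9]
width: 0.413
```

```bash
python3 - <<'E'
from look import *
s,p,im=look("w11")
print(s["tcp_rot"],s["joint_positions"],p["eye"])
for n,X in (("scale",[.628,-.338,.125]),("foot",[.627,-.212,.111]),("tcp",s["tcp_pos"]),("sinktop",[.6275,-.2115,.105])): print(n,proj(p,X))
E
```

```text
[ 0.4642 -0.3569  0.2307] 177.45027580185638 [ 0.361  -0.8711  0.8616] 0.4127788095109535 20.85 -0.9256096624844135
red [576 264  20  16 224] [585.1 270.6]
brass [489 121  11  11  33] [492.9 126.2]
[ 0.0523  2.4471 -0.0137] [-1.0884  0.0252 -0.547   0.6071  0.5887 -0.9256] [ 0.3051 -0.35    0.3058]
scale [347.2133 268.5263]
foot [475.1466 252.6291]
tcp [320.6476 295.7006]
sinktop [474.1396 247.7329]
```

```bash
python3 - <<'E'
from look import *
im=cv2.imread("pics/w11raw.png")
sm=cv2.resize(im[190:300,300:520],(110,55),interpolation=cv2.INTER_AREA)
big=np.full((480,640,3),255,np.uint8);big[:55,:110]=sm
ascii(big,0,0,110,55)
E
```

```text
0 ::::::::::::::::::::::::-=+=======++*++++++++++++++++*%%%*++*%%UUUUUUUUUUU***+UUUUUUUUUUUUUUUUUUUUUU******%%@@
1 ::::::::::::::::::::::::-=+==++===++*+++++++++++++++*%%%%*+**%%UUUUUUUUUUU+**+UUUUUUUUUUUUUUUUUUUUUU+***%%@@@@
2 ::::::::::::::::::::::::-=+=++++==++*+++++++++++++++*%%%%*+*%%%UUUUUUUUUUU+**++UU+****UUUUUUUUUUUUUU+**%%@@@@@
3 ::::::::::::::::::::::::-===++++==+**++=++++==+++++++*%%%++*%%UUUUUUUUUUUU+**++U******+UUUUUUUUUUUUUU*%%@%%@@@
4 ::::::::::::::::::::::::-===+++===+**+==============+*%%*==*%%UUUUUUUUUUU++***+*******+UUUUUUUUUUUU++*%@%%%@@@
5 ::::::::::::::::::::::::---====--==++=--------------=*%%=-=*%*UUUUUUUUUUU+++++++++++++++++++++++++++*%@%%%@@@@
6 :::::::::::::::::::::::::---------=++-:::::::--::::-+%%*--+*%UUUUUUUUUUU++==========================+%%%%@@@@@
7 :::::::::::::::::::::::::::::::::-=+=-::::------:::-+**=--+%%UUUUUUUUUU++=----------=--------------=+%%%%@@@@@
8 ::::::::::::::::::::::::::::::::::=+=::::-=====--::-=+=-:-*%*UUUUUUUUUU+=--------------------------=+*%%%%@@@@
9 ::::::::::::::::::::::::::::::::::-=-:::-=+++++=-::-=--::=+*UUUUUUUUUU+=-::::::::
[... 4459 characters left out ...]
::::::::::::::::
49 ::::::::::::::-=+++++++++++++++++++======******************+++++++++++++++++++=-::::::::::::::::::::::::::::::
50 ::::::::::::::-=++++++++++++++++++=-----=***++++++*******+++++++++++++++++++++=:::::::::::::::::::::::::::::::
51 ::::::::::::::-=+++++++++++++++++*+=====+**+++++++++++++++====================-:::::::::::::::::::::::::::::::
52 ::::::::::::::-=+++++++++++++++++%%%*******++++++++++++++=--------------------::::::::::::::::::::::::::::::::
53 ::::::::::::::-=================+%%%******++=++++++++++==-------------------::::::::::::::::::::::::::::::::::
54 ::::::::::::::------------------=%%%%******+=+******+++=-:::::::::::::::::::::::::::::::::::::::::::::::::::::
```

```bash
python3 - <<'E'
import cv2,numpy as np
im=cv2.imread("pics/w11raw.png")
c=cv2.rotate(im[200:310,310:530],cv2.ROTATE_180)
a=cv2.resize(c,(800,400),interpolation=cv2.INTER_CUBIC)
b=cv2.rotate(im[238:308,320:380],cv2.ROTATE_180)
b=cv2.resize(b,(171,200),interpolation=cv2.INTER_CUBIC)
b2=cv2.convertScaleAbs(b,alpha=2,beta=-60)
pad=np.zeros((200,800,3),np.uint8);pad[:,:171]=b;pad[:,180:351]=b2
sd=cv2.imread("pics/sd9raw.png");pad[:,360:627]=cv2.resize(sd[165:225,290:370],(267,200),interpolation=cv2.INTER_CUBIC)
cv2.imwrite("pics/w11.png",np.vstack([a,pad]))
E
```

```text
(no output)
```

View pics/w11.png

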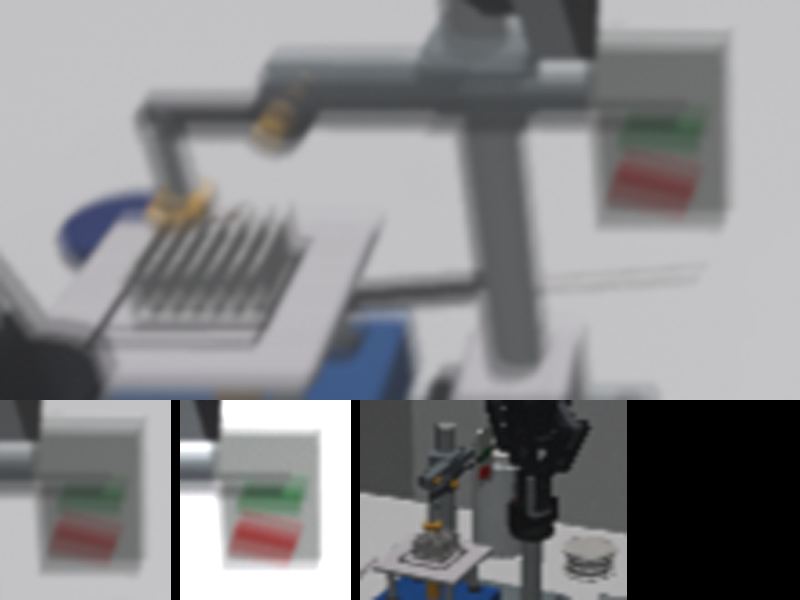

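The last viewed picture (turned 180°) shows the foot over the sink. The scale is at the right, green band above red, with the thin dark pointer at the upper edge of the green. The frame is blurred because the arm was still settling. From here I'll read the pointer numerically from sharp frames in this pose.

```bash
cat >> look.py <<'E'
def scale(tag):
    s=robot.observe();p=vision.camera_params("wrist");im=vision.snapshot("wrist");cv2.imwrite(f"pics/{tag}raw.png",im)
    json.dump({k:np.array(v).tolist() for k,v in p.items()},open(tag+".json","w"))
    print(s["tcp_pos"],s["tcp_rot"],s["time_s"],s["qd"].round(3));return s,p,cv2.rotate(im,cv2.ROTATE_180)
E
python3 - <<'E'
from look import *
scale("a1");s,p,r=scale("a2")
print([np.abs(cv2.imread("pics/a1raw.png").astype(int)-cv2.imread("pics/a2raw.png")).mean()])
# rotated coords: u'=639-u, v'=479-v ; scale u 328..366 -> 273..311, v 246..300 -> 179..233
ascii(r,262,168,60,75)
E
```

```text
[ 0.468  -0.3601  0.2355] [ 0.0444  2.4421 -0.0215] 21.0 [ 0.008  0.006  0.014 -0.006  0.006 -0.002]
[ 0.4683 -0.3601  0.2356] [ 0.0438  2.4418 -0.0215] 21.05 [ 0.004  0.    -0.007 -0.007  0.007 -0.003]
[np.float64(0.8154437934027777)]
168 *%%%@@@@%@@%+-::::::::::::::::::::::::::::::::::::::::::::::
169 *%%%@@@@@@@%+-::::::::::::::::::::::::::::::::::::::::::::::
170 **%%%%%%%@%%+-::::::::::::::::::::::::::::::::::::::::::::::
171 **%%%@%@%@@%+-::::::::::::::::::::::::::::::::::::::::::::::
172 **%%%%%@%%%%+-::::::::::::::::::::::::::::::::::::::::::::::
173 **%%%%@%%%%%+-::::::::::::::::::::::::::::::::::::::::::::::
174 ***%%%%%%%%%+-::::::::::::::::::::::::::::::::::::::::::::::
175 ***%%%%%%%%%+-::::::::::::::::::::::::::::::::::::::::::::::
176 ***%%%%%%%%%+-::::::::::::::::::::::::::::::::::::::::::::::
177 ****%%%%%%%%+-::::::::::::::::::::::::::::::::::::::::::::::
178 ****%%%%%%%*+-::::::::::::::::::::::::::::::::::::::::::::::
179 ****%%%%%%%*=-::::::::::::::::::::::::::::::::::::::::::::::
180 *****%%%%%%*=-::::::::::::::::::::::::::::::::::::::::::::::
181 *****%%%%%%*=-:
[... 3310 characters left out ...]
-=++++++++++++++++++++++++++++++++++=:::::::::::::
233 ::::::::::-=++++++++++++++++++++++++++++++++++-:::::::::::::
234 :::::::::::-=============++++++++++++++++++++=-:::::::::::::
235 :::::::::::-----------------------------------::::::::::::::
236 ::::::::::::::::::::::::::::::::::::::::::::::::::::::::::::
237 ::::::::::::::::::::::::::::::::::::::::::::::::::::::::::::
238 ::::::::::::::::::::::::::::::::::::::::::::::::::::::::::::
239 ::::::::::::::::::::::::::::::::::::::::::::::::::::::::::::
240 ::::::::::::::::::::::::::::::::::::::::::::::::::::::::::::
241 ::::::::::::::::::::::::::::::::::::::::::::::::::::::::::::
242 ::::::::::::::::::::::::::::::::::::::::::::::::::::::::::::
```

```bash
python3 - <<'E'
from look import *
im=cv2.imread("pics/a2raw.png");p=json.load(open("a2.json"))
h=cv2.cvtColor(im,cv2.COLOR_BGR2HSV);H=h[...,0].astype(int)
m=(abs(H-18)<8)&(h[...,1]>80)&(h[...,2]>70)
nn,l,st,ce=cv2.connectedComponentsWithStats(m.astype(np.uint8))
for i in range(1,nn):
    if st[i,4]>8: print(st[i],ce[i])
print(proj(p,[.627,-.212,.111]),proj(p,[.6275,-.2115,.105]))
r=cv2.rotate(im,cv2.ROTATE_180)
b=r.astype(int); d=b[...,1]-b[...,2]
for c in (281,285,290,295,299): print(c,"G-R rows",[(v,d[v,c],b[v,c].sum()//3) for v in range(200,232)])
ascii(r,110,195,110,75)
E
```

```text
[490 113  29  23 206] [502.5146 120.4951]
[463 193  10   3  25] [467.92 194.16]
[475 245  16  10  91] [481.8681 248.5934]
[453 267   8   9  56] [456.4286 271.1964]
[479.0047 246.3779] [478.013  241.5138]
281 G-R rows [(200, np.int64(1), np.int64(110)), (201, np.int64(0), np.int64(110)), (202, np.int64(3), np.int64(109)), (203, np.int64(8), np.int64(105)), (204, np.int64(16), np.int64(91)), (205, np.int64(10), np.int64(75)), (206, np.int64(3), np.int64(63)), (207, np.int64(9), np.int64(64)), (208, np.int64(22), np.int64(70)), (209, np.int64(26), np.int64(73)), (210, np.int64(25), np.int64(73)), (211, np.int64(25), np.int64(74)), (212, np.int64(22), np.int64(79)), (213, np.int64(12), np.int64(93)), (214, np.int64(5), np.int64(105)), (215, np.int64(1), np.int64(110)), (216, np.int64(-3), np.int64(111)), (217, np.int64(-16), np.int64(106)), (218, np.int64(-39), np.int64(93)), (219, np.int64(-47), np.int64(81)), (220, np.int64(-44), np.int64(76)), (221, np.int64(-44), np.int64(76)), (222, np.int64(-44), np.int64(76)), (223, np.int64(-45), np.int64(77)), (224, np.int64(-45), np.int64(77)),
[... 12760 characters left out ...]
UUUUUUUUUU
264 %%%@@%*+=+===-------::-=++=-----------:::::::::::::::::::::::::::::-=++=-::::::::::::::--=+******+UUUUUUUUUUUU
265 %%@@@@%%*****++++==---=+**+===========-----------------------------=++=-::::::::::::::--=+********UUUUUUUUUUU*
266 @@@@@@@%%%%%%%%%***+===+**++++++++++++++++++++++++++++++++++++++++++*+=-::::::::::::::--=+********UUUUUUUUUUUU
267 @@@@@@@@@%%%%%%%%%%%*++===================================++++++++++==-:::::::::::::::-=+******%%*UUUUUUUUUUU*
268 @@@@@@@@@%%%%%%%%%%%%*+=----------------------------------------------:::::::::::::::--=+*%%%%%%%*UUUUUUUUUUU*
269 @@@@@@@@@@%%%%%%%%%%%%%+=-:::::::::::::::::::::::::::::::::::::::::::::::::::::::::::-=+*%%%%%%%*UUUUUUUUUUUU%
```

Read from the sharp frame: the foot projects onto the platform's centre, within about 1 mm. That confirms the stop. The sink is wholly inside the square, about 2.7 mm off centre, with roughly 8 mm left to the foot. I'll regrip half a turn back and raise about 5 mm.

Request:
step_arm(
  deltas=[
    [3.5,[0,0,0],[0,6,0]],
    [3.5,[0,0,0],[0,7,0]],
    [3.5,[0,0,0],[0,7,0]],
    [3.5,[0,0,0],[0,7,0]],
    [3.5,[0,0,0],[0,7,0]],
    [3.5,[0,0,0],[0,6,0]],
    [3.5,[0,0,0],[0,0,0]],
    [3.5,[0,0,0],[0,0,0]],
  ],
)

```text
time_s: 21.77
tcp_pos: [0.4694, -0.3584, 0.2322]
tcp_rot: [0.056, 3.14, -0.0]
force: [-1.2, 0.8, 1.7]
width: 0.414
```

```bash
python3 - <<'E'
from look import *
s=robot.observe();print(s["tcp_pos"],s["tcp_rot"],np.angle(yaw(s),deg=True))
plan(s,[(.50,-.28,.235,195),(.533,-.2066,.22,219.1)],3.5)
E
```

```text
[ 0.4694 -0.3584  0.2322] [ 0.0555  3.1398 -0.0005] 177.974332854164
[[3.5,[-0.9,2.6,-0.1],[-0.0,0.0,-5.7]],[3.5,[-1.2,2.6,-0.1],[-0.0,0.0,-5.7]],[3.5,[-1.5,2.4,-0.1],[-0.0,0.1,-5.6]],[3.5,[-1.3,1.6,0.4],[-0.0,-0.0,-6.0]],[3.5,[-1.4,1.4,0.4],[-0.0,-0.0,-6.0]],[3.5,[-1.5,1.3,0.3],[-0.0,-0.0,-6.1]],[3.5,[-1.7,1.0,0.4],[-0.0,-0.0,-6.0]]]
```

Request:
step_arm(
  deltas=[
    [3.5,[-0.9,2.6,-0.1],[0,0,-5.7]],
    [3.5,[-1.2,2.6,-0.1],[0,0,-5.7]],
    [3.5,[-1.5,2.4,-0.1],[0,0,-5.6]],
    [3.5,[-1.3,1.6,0.4],[0,0,-6]],
    [3.5,[-1.4,1.4,0.4],[0,0,-6]],
    [3.5,[-1.5,1.3,0.3],[0,0,-6.1]],
    [3.5,[-1.7,1,0.4],[0,0,-6]],
  ],
)

```text
time_s: 22.35
tcp_pos: [0.5305, -0.2063, 0.2224]
tcp_rot: [-1.051, 2.957, -0.004]
force: [0.0, 0.1, -0.3]
width: 0.409
```

Request:
step_arm(
  deltas=[
    [3.5,[0,0,0],[0,0,0]],
    [3.5,[0,0,0],[0,0,0]],
    [3.5,[0,0,0],[0,0,0]],
  ],
)

```text
time_s: 22.6
tcp_pos: [0.5302, -0.2076, 0.222]
tcp_rot: [-1.042, 2.962, -0.003]
force: [0.7, 0.8, 0.1]
width: 0.41
```

```bash
python3 - <<'E'
from look import *
s=robot.observe();print(s["tcp_pos"],s["tcp_rot"],np.angle(yaw(s),deg=True)+360,s["joint_positions"])
plan(s,[(.533,-.2066,s["tcp_pos"][2],219.1)],3.5);print((s["tcp_pos"][2]-.128)*100)
E
```

```text
[ 0.5302 -0.2076  0.222 ] [-1.0421  2.9622 -0.0029] 218.76301022016804 [-0.4845  0.3615  0.0796  1.2865 -0.0002 -1.161 ]
[[3.5,[-0.3,-0.1,0.0],[-0.1,0.0,-0.3]]]
9.395239212682679
```

Request:
step_arm(
  deltas=[
    [3.5,[-0.3,-0.1,2],[0,0,-0.3]],
    [3.5,[0,0,3],[0,0,0]],
    [3.5,[0,0,2.4],[0,0,0]],
    [3.5,[0,0,1.3],[0,0,0]],
    [3.5,[0,0,0.6],[0,0,0]],
    [3.5,[0,0,0],[0,0,0]],
    [3.5,[0,0,0],[0,0,0]],
  ],
)

```text
time_s: 23.18
tcp_pos: [0.5338, -0.2067, 0.1289]
tcp_rot: [-1.051, 2.96, -0.002]
force: [0.2, -0.0, 0.5]
width: 0.41
```

Request:
step_arm(
  deltas=[
    [0.8,[0,0,0],[0,0,0]],
    [0.8,[0,0,0],[0,0,0]],
    [0.8,[0,0,0],[0,0,0]],
    [0.8,[0,0,0],[0,0,0]],
  ],
)

```text
time_s: 23.52
tcp_pos: [0.5341, -0.2058, 0.1299]
tcp_rot: [-1.053, 2.958, -0.002]
force: [-3.0, 1.4, 6.5]
width: 0.142
```

Request:
step_arm(
  deltas=[
    [0.8,[0,0,0],[0,0,4]],
    [0.8,[0,0,0],[0,0,6]],
    [0.8,[0,0,0],[0,0,6]],
    [0.8,[0,0,0],[0,0,6]],
    [0.8,[0,0,0],[0,0,6]],
    [0.8,[0,0,0],[0,0,6]],
    [0.8,[0,0,0],[0,0,6]],
    [0.8,[0,0,0],[0,0,6]],
  ],
)

```text
time_s: 24.18
tcp_pos: [0.5343, -0.2068, 0.13]
tcp_rot: [0.195, 3.133, -0.004]
force: [-2.2, -1.1, 3.7]
width: 0.14
```

Request:
step_arm(
  deltas=[
    [0.8,[0,0,0],[0,0,6]],
    [0.8,[0,0,0],[0,0,5]],
    [0.8,[0,0,0],[0,0,0]],
  ],
)

```text
time_s: 24.43
tcp_pos: [0.5343, -0.207, 0.1299]
tcp_rot: [0.489, 3.101, -0.005]
force: [-3.2, -1.6, 6.7]
width: 0.141
```

```bash
python3 - <<'E'
from look import *
s,p,r=scale("b1");print(np.angle(yaw(s),deg=True),s["force"],s["width"],s["joint_positions"])
for n,X in (("tip",[.625,-.335,.14]),("foot",[.627,-.212,.112])): print(n,proj(p,X))
E
```

```text
[ 0.5343 -0.207   0.1299] [ 0.4891  3.101  -0.0045] 24.4333 [-0.     0.001  0.002  0.001  0.002 -0.114]
162.07376578879536 [-3.183  -1.6268  6.7367] 0.14106399234654926 [-0.4792  0.4063 -0.095   1.0665 -0.002  -0.1664]
tip [144.7163 518.1797]
foot [362.4185 424.3153]
```

Request:
step_arm(
  deltas=[
    [3.5,[0,0,0],[0,0,0]],
    [3.5,[0,0,0],[0,0,0]],
    [3.5,[0,0,-1],[0,0,0]],
    [3.5,[0,0,-3.5],[0,0,0]],
    [3.5,[0,0,-4],[0,0,0]],
    [3.5,[0,0,-1],[0,0,0]],
    [3.5,[0,0,0],[0,0,0]],
  ],
)

```text
time_s: 25.07
tcp_pos: [0.5365, -0.2069, 0.2281]
tcp_rot: [0.484, 3.095, -0.004]
force: [0.2, -0.6, -0.3]
width: 0.414
```

```bash
python3 - <<'E'
from look import *
s=robot.observe();print(s["tcp_pos"],s["tcp_rot"])
plan(s,[(.468,-.359,.2335,178)],3.5)
E
```

```text
[ 0.5365 -0.2069  0.2281] [ 0.4838  3.0954 -0.004 ]
[[3.5,[0.4,-3.3,-0.1],[-0.0,0.1,-3.2]],[3.5,[0.5,-3.3,-0.1],[-0.0,0.1,-3.1]],[3.5,[0.8,-3.3,-0.1],[-0.0,0.1,-3.2]],[3.5,[0.9,-3.2,-0.1],[-0.1,0.1,-3.1]],[3.5,[1.1,-3.1,-0.1],[-0.0,0.1,-3.2]]]
```

Request:
step_arm(
  deltas=[
    [3.5,[0.4,-3.3,-0.1],[0,0,-3.2]],
    [3.5,[0.5,-3.3,-0.1],[0,0,-3.2]],
    [3.5,[0.8,-3.3,-0.1],[0,0,-3.2]],
    [3.5,[0.9,-3.2,-0.1],[0,0,-3.2]],
    [3.5,[1.1,-3.1,0],[0,0,-3.2]],
  ],
)

```text
time_s: 25.48
tcp_pos: [0.4641, -0.3585, 0.2261]
tcp_rot: [-0.044, -3.141, -0.002]
force: [0.6, -0.6, 0.8]
width: 0.41
```

Request:
step_arm(
  deltas=[
    [3.5,[0,0,0],[0,-6,0]],
    [3.5,[0,0,0],[0,-7,0]],
    [3.5,[0,0,0],[0,-7,0]],
    [3.5,[0,0,0],[0,-7,0]],
    [3.5,[0,0,0],[0,-7,0]],
    [3.5,[0,0,0],[0,-6,0]],
    [3.5,[0,0,0],[0,0,0]],
    [3.5,[0,0,0],[0,0,0]],
  ],
)

```text
time_s: 26.15
tcp_pos: [0.4629, -0.3558, 0.2241]
tcp_rot: [0.043, 2.448, -0.009]
force: [0.1, -0.7, 1.2]
width: 0.409
```

Request:
step_arm(
  deltas=[
    [3.5,[0,0,0],[0,0,0]],
    [3.5,[0,0,0],[0,0,0]],
    [3.5,[0,0,0],[0,0,0]],
  ],
)

```text
time_s: 26.4
tcp_pos: [0.467, -0.3592, 0.2292]
tcp_rot: [0.035, 2.442, -0.018]
force: [-0.2, -0.6, -0.8]
width: 0.414
```

```bash
cat >> look.py <<'E'
def point(r,x0=255,x1=310):
    b=r.astype(int); d=b[...,1]-b[...,2]
    for c in range(x0,x1,4):
        col=b[195:240,c].sum(1)/3; g=d[195:240,c]
        print(c,"dark",195+int(col.argmin()),int(col.min()),"green rows",[195+int(v) for v in np.where(g>13)[0]][::1][:1]+[195+int(v) for v in np.where(g>13)[0]][-1:],"red",[195+int(v) for v in np.where(g<-20)[0]][:1])
E
python3 - <<'E'
from look import *
s,p,r=scale("c1")
print("foot pred",proj(p,[.627,-.212,.112]))
print("old");point(cv2.rotate(cv2.imread("pics/a2raw.png"),cv2.ROTATE_180));print("new");point(r)
sub=r[222:262,140:200];big=np.full((480,640,3),255,np.uint8);big[:40,:60]=sub;ascii(big,0,0,60,40)
E
```

```text
[ 0.467  -0.3592  0.2292] [ 0.035   2.4421 -0.0175] 26.4 [-0.002 -0.001 -0.016 -0.004  0.002 -0.   ]
foot pred [477.7221 254.0925]
old
255 dark 205 62 green rows [] red []
259 dark 205 63 green rows [] red []
263 dark 205 63 green rows [] red []
267 dark 205 63 green rows [] red []
271 dark 206 69 green rows [] red []
275 dark 206 65 green rows [] red []
279 dark 206 64 green rows [208, 212] red [217]
283 dark 206 64 green rows [208, 212] red [218]
287 dark 207 63 green rows [208, 213] red [219]
291 dark 207 64 green rows [208, 213] red [220]
295 dark 207 69 green rows [207, 214] red [221]
299 dark 208 75 green rows [205, 214] red [222]
303 dark 210 109 green rows [] red []
307 dark 219 120 green rows [] red []
new
255 dark 199 58 green rows [] red []
259 dark 198 62 green rows [] red []
263 dark 198 62 green rows [] red []
267 dark 198 63 green rows [] red []
271 dark 198 64 green rows [] red []
275 dark 199 62 green rows [] red []
279 dark 199 63 green rows [] red [215]
283 dark 200 60 green rows [201, 206] red [211]
287 dark 200 62 green rows [201, 206] red [212]
291 dark 200 63 g
[... 2059 characters left out ...]
:::::--================================+**+-:::::::::::::::-
30 ::::::---------------------------------=++=-::::::::::::::--
31 ----------:::::::::::::::::::::::::::--=++--::::::::::::::-=
32 ==========----------------------------=++=-::::::::::::::--=
33 ++++++++++++++++++++++++++++++++++++++++=-:::::::::::::::-=+
34 ==========================++++++========--::::::::::::::--=+
35 ----------------------------------------::::::::::::::::-=+*
36 ::::::::::::::::::::::::::::::::::::::::::::::::::::::::-=+*
37 :::::::::::::::::::::::::::::::::::::::::::::::::::::::--=+*
38 ::::::::::::::::::::::::::::::::::::::::::::::::::::::--=+**
39 ::::::::::::::::::::::::::::::::::::::::::::::::::::::--=+**
```

The pointer has not moved relative to the scale: it is 13 rows above the red edge in both frames. So it is still at rest, with an estimated 3–6 mm gap. I'll do one more turn of about 5 mm.

Request:
step_arm(
  deltas=[
    [3.5,[0,0,0],[0,6,0]],
    [3.5,[0,0,0],[0,7,0]],
    [3.5,[0,0,0],[0,7,0]],
    [3.5,[0,0,0],[0,7,0]],
    [3.5,[0,0,0],[0,7,0]],
    [3.5,[0,0,0],[0,6,0]],
    [3.5,[0,0,0],[0,0,0]],
    [3.5,[0,0,0],[0,0,0]],
  ],
)

```text
time_s: 27.12
tcp_pos: [0.4677, -0.3578, 0.226]
tcp_rot: [0.045, 3.14, 0.0]
force: [-0.4, -0.6, -0.5]
width: 0.411
```

```bash
python3 - <<'E'
from look import *
s=robot.observe();print(s["tcp_pos"],s["tcp_rot"],np.angle(yaw(s),deg=True))
plan(s,[(.534,-.207,.22,162)],3.5)
E
```

```text
[ 0.4677 -0.3578  0.226 ] [0.0449 3.1404 0.0002] 178.36052390028598
[[3.5,[-1.2,3.1,0.1],[0.0,0.0,3.3]],[3.5,[-1.1,3.1,0.1],[0.0,0.0,3.3]],[3.5,[-0.9,3.1,0.2],[0.0,0.0,3.3]],[3.5,[-0.7,3.3,0.1],[0.0,0.0,3.2]],[3.5,[-0.5,3.2,0.1],[0.0,0.0,3.3]]]
```

Request:
step_arm(
  deltas=[
    [3.5,[-1.2,3.1,0.1],[0,0,3.3]],
    [3.5,[-1.1,3.1,0.1],[0,0,3.3]],
    [3.5,[-0.9,3.1,0.2],[0,0,3.3]],
    [3.5,[-0.7,3.3,0.1],[0,0,3.2]],
    [3.5,[-0.5,3.2,0.1],[0,0,3.3]],
    [3.5,[0,0,0],[0,0,0]],
    [3.5,[0,0,0],[0,0,0]],
    [3.5,[0,0,0],[0,0,0]],
  ],
)

```text
time_s: 27.78
tcp_pos: [0.5312, -0.2078, 0.2218]
tcp_rot: [0.497, 3.1, -0.001]
force: [0.2, -0.2, 0.0]
width: 0.411
```

```bash
python3 - <<'E'
from look import *
s=robot.observe();print(s["tcp_pos"],s["tcp_rot"],np.angle(yaw(s),deg=True))
plan(s,[(.534,-.207,s["tcp_pos"][2],162.1)],3.5);print((s["tcp_pos"][2]-.1295)*100)
E
```

```text
[ 0.5312 -0.2078  0.2218] [ 0.4973  3.0998 -0.0013] 161.7700614041735
[[3.5,[-0.2,0.2,0.0],[-0.0,0.1,-0.3]]]
9.233938589851585
```

Request:
step_arm(
  deltas=[
    [3.5,[-0.2,0.2,2],[0,0,-0.3]],
    [3.5,[0,0,3],[0,0,0]],
    [3.5,[0,0,2.4],[0,0,0]],
    [3.5,[0,0,1.3],[0,0,0]],
    [3.5,[0,0,0.5],[0,0,0]],
    [3.5,[0,0,0],[0,0,0]],
    [3.5,[0,0,0],[0,0,0]],
  ],
)

```text
time_s: 28.37
tcp_pos: [0.5343, -0.2072, 0.1299]
tcp_rot: [0.491, 3.102, -0.001]
force: [0.6, -0.2, 0.5]
width: 0.413
```

Request:
step_arm(
  deltas=[
    [0.8,[0,0,0],[0,0,0]],
    [0.8,[0,0,0],[0,0,0]],
    [0.8,[0,0,0],[0,0,0]],
    [0.8,[0,0,0],[0,0,0]],
  ],
)

```text
time_s: 28.7
tcp_pos: [0.5353, -0.2072, 0.1308]
tcp_rot: [0.489, 3.1, -0.004]
force: [-2.2, -1.4, 6.2]
width: 0.139
```

Request:
step_arm(
  deltas=[
    [0.8,[0,0,0],[0,0,4]],
    [0.8,[0,0,0],[0,0,6]],
    [0.8,[0,0,0],[0,0,6]],
    [0.8,[0,0,0],[0,0,6]],
    [0.8,[0,0,0],[0,0,6]],
    [0.8,[0,0,0],[0,0,6]],
    [0.8,[0,0,0],[0,0,6]],
    [0.8,[0,0,0],[0,0,6]],
  ],
)

```text
time_s: 29.37
tcp_pos: [0.5342, -0.2076, 0.1308]
tcp_rot: [1.669, 2.659, -0.005]
force: [-4.9, -2.2, 8.7]
width: 0.139
```

Request:
step_arm(
  deltas=[
    [0.8,[0,0,0],[0,0,5]],
    [0.8,[0,0,0],[0,0,4]],
    [0.8,[0,0,0],[0,0,0]],
    [0.8,[0,0,0],[0,0,0]],
  ],
)

```text
time_s: 29.7
tcp_pos: [0.5338, -0.2076, 0.1308]
tcp_rot: [1.867, 2.524, -0.005]
force: [-5.3, -1.5, 8.7]
width: 0.143
```

Request:
step_arm(
  deltas=[
    [3.5,[0,0,0],[0,0,0]],
    [3.5,[0,0,0],[0,0,0]],
    [3.5,[0,0,-1],[0,0,0]],
    [3.5,[0,0,-3.5],[0,0,0]],
    [3.5,[0,0,-4],[0,0,0]],
    [3.5,[0,0,-0.8],[0,0,0]],
    [3.5,[0,0,0],[0,0,0]],
  ],
)

```text
time_s: 30.28
tcp_pos: [0.5372, -0.2071, 0.2266]
tcp_rot: [1.861, 2.52, 0.003]
force: [1.0, 0.7, 0.3]
width: 0.411
```

```bash
python3 - <<'E'
from look import *
s=robot.observe();print(s["tcp_pos"],s["tcp_rot"],np.angle(yaw(s),deg=True))
plan(s,[(.4705,-.361,.232,178.5)],3.5)
E
```

```text
[ 0.5372 -0.2071  0.2266] [1.8613 2.5203 0.0027] 107.10381735283757
[[3.5,[-1.2,-1.0,-0.0],[0.0,0.0,-6.5]],[3.5,[-1.0,-1.1,-0.1],[0.0,0.1,-6.5]],[3.5,[-0.9,-1.2,-0.0],[0.0,0.0,-6.5]],[3.5,[-0.8,-1.3,-0.1],[0.0,0.1,-6.5]],[3.5,[-0.6,-1.4,-0.0],[0.0,0.0,-6.5]],[3.5,[-0.4,-1.5,-0.1],[0.0,0.1,-6.5]],[3.5,[-0.3,-1.5,-0.1],[0.0,0.0,-6.5]],[3.5,[-0.1,-1.5,-0.0],[0.0,0.1,-6.5]]]
[[3.5,[0.1,-1.5,-0.1],[0.0,0.1,-6.5]],[3.5,[0.2,-1.5,-0.0],[0.0,0.0,-6.4]],[3.5,[0.4,-1.5,-0.1],[0.1,0.1,-6.5]]]
```

Request:
step_arm(
  deltas=[
    [3.5,[-1.2,-1,0],[0,0,-6.5]],
    [3.5,[-1,-1.1,-0.1],[0,0,-6.5]],
    [3.5,[-0.9,-1.2,0],[0,0,-6.5]],
    [3.5,[-0.8,-1.3,-0.1],[0,0,-6.5]],
    [3.5,[-0.6,-1.4,0],[0,0,-6.5]],
    [3.5,[-0.4,-1.5,-0.1],[0,0,-6.5]],
    [3.5,[-0.3,-1.5,-0.1],[0,0,-6.5]],
    [3.5,[-0.1,-1.5,0],[0,0,-6.5]],
  ],
)

```text
time_s: 30.95
tcp_pos: [0.4854, -0.318, 0.2247]
tcp_rot: [-0.561, -3.09, -0.002]
force: [-0.1, -0.2, 0.2]
width: 0.408
```

Request:
step_arm(
  deltas=[
    [3.5,[0.1,-1.5,-0.1],[0,0,-6.5]],
    [3.5,[0.2,-1.5,0],[0,0,-6.4]],
    [3.5,[0.4,-1.5,-0.1],[0,0,-6.5]],
    [3.5,[0,0,0],[0,-6,0]],
    [3.5,[0,0,0],[0,-7,0]],
    [3.5,[0,0,0],[0,-7,0]],
    [3.5,[0,0,0],[0,-7,0]],
    [3.5,[0,0,0],[0,-7,0]],
  ],
)

```text
time_s: 31.62
tcp_pos: [0.4679, -0.3593, 0.2281]
tcp_rot: [0.032, 2.542, -0.012]
force: [0.4, -0.5, -0.4]
width: 0.414
```

Request:
step_arm(
  deltas=[
    [3.5,[0,0,0],[0,-6,0]],
    [3.5,[0,0,0],[0,0,0]],
    [3.5,[0,0,0],[0,0,0]],
    [3.5,[0,0,0],[0,0,0]],
    [3.5,[0,0,0],[0,0,0]],
    [3.5,[0,0,0],[0,0,0]],
  ],
)

```text
time_s: 32.12
tcp_pos: [0.4699, -0.3613, 0.2301]
tcp_rot: [0.029, 2.442, -0.015]
force: [-0.2, -0.2, 0.8]
width: 0.408
```

```bash
python3 - <<'E'
from look import *
s,p,r=scale("d1")
q=proj(p,[.627,-.212,.112]);print("foot pred",q,639-q[0],479-q[1]);q=proj(p,[.628,-.338,.125]);print("scale",639-q[0],479-q[1])
point(r)
x,y=int(639-proj(p,[.627,-.212,.112])[0]),int(479-proj(p,[.627,-.212,.112])[1])
ascii(r,x-20,y-12,60,35)
E
```

```text
[ 0.4699 -0.3613  0.2301] [ 0.0287  2.4422 -0.0152] 32.1167 [-0.003 -0.001 -0.015 -0.005  0.003 -0.001]
foot pred [479.5416 252.0857] 159.45844227357702 226.91432949296438
scale 288.99735856590286 213.6076157507121
255 dark 205 71 green rows [] red []
259 dark 206 74 green rows [] red []
263 dark 206 71 green rows [] red []
267 dark 206 74 green rows [] red []
271 dark 207 75 green rows [] red []
275 dark 207 63 green rows [] red []
279 dark 207 64 green rows [] red [213]
283 dark 207 65 green rows [200, 205] red [214]
287 dark 208 65 green rows [200, 206] red [215]
291 dark 208 64 green rows [200, 206] red [216]
295 dark 208 68 green rows [201, 207] red [217]
299 dark 204 74 green rows [201, 210] red [218]
303 dark 203 102 green rows [] red []
307 dark 195 112 green rows [] red []
214 :::::::::-+*******+-::::::::::::::::::::::::::::::::::::::::
215 :::::::::-=+******+-::::::::::::::::::::::::::::::::::::::::
216 ::::::::::=+******+=-:::::::::::::::::::::::::::::::::::::::
217 ::::::::::=+*******=-:::::::::::::::::::::::::::::::::::::::
218 ::::::::::=+*******=-::::::::::::-:::::::::
[... 1267 characters left out ...]
********************************++*+-:::::::::::::
239 *****************************************++*+=-:::::::::::::
240 ****************************************+++*+-::::::::::::::
241 ++*********************++****+****++****++*+=-::::::::::::::
242 =+***+++***+++**+++***+=+***+++**++++**++++=-:::::::::::::::
243 -=+*+==+**+==+*+===+*+===+*+==+**+==+*+++*+-:::::::::::::::-
244 -=++=--=++=-=+++=-=+++=-=++=--=++=-=++++*+=-:::::::::::::::-
245 --===--=+=---=+=---=+=--===---=+=---=+++*+-:::::::::::::::--
246 :-===-=====-====--====--====--=======++*+=-:::::::::::::::-=
247 :-==+++++++++++++++++++++++++++++++++***+-:::::::::::::::--+
248 ::-+++++++++++++++++++++++++++++++++***+=-:::::::::::::::-=+
```

The pointer has moved: it is now 8 rows above the red edge, against 13 at rest. I'll refine this to sub-pixel.

```bash
python3 - <<'E'
from look import *
def prof(tag):
    b=cv2.rotate(cv2.imread(f"pics/{tag}raw.png"),cv2.ROTATE_180).astype(float);o=[]
    d=b[...,1]-b[...,2]
    # red-edge: column of plate right edge for alignment
    row=b[225,290:325].mean(1); edge=290+np.interp(120,row,np.arange(35)) if row[0]<row[-1] else 0
    for k in (14,18,22):
        c=int(round(edge))-k
        dd=d[:,c];v0=np.where(dd[200:235]<-22)[0][0]+200; red=v0-1+(-22-dd[v0-1])/(dd[v0]-dd[v0-1])
        # darkness relative to green/plate: use red+blue channel min profile, parabola on G channel
        g=b[195:int(red)-1,c,1]; i=int(g.argmin());w=np.clip(g[i-3:i+4].max()-8-g[i-3:i+4],0,None)
        gi=slice(max(i-2,0),i+3); w=g.max()-g[gi]; i2=g[i-1:i+2]; sub=i+0.5*(i2[0]-i2[2])/(i2[0]-2*i2[1]+i2[2]) 
        gr=np.where(dd[195:int(red)]>12)[0]
        o.append((c,round(195+sub,2),round(red,2),round(red-195-sub,2),"green",195+gr[0],195+gr[-1]))
    print(tag,round(edge,1),o)
for t in ("a2","c1","d1"): prof(t)
E
```

```text
a2 306.8 [(293, np.float64(206.23), np.float64(220.0), np.float64(13.77), 'green', np.int64(208), np.int64(213)), (289, np.float64(206.29), np.float64(219.05), np.float64(12.76), 'green', np.int64(208), np.int64(213)), (285, np.float64(206.37), np.float64(218.05), np.float64(11.68), 'green', np.int64(208), np.int64(213))]
c1 308.7 [(295, np.float64(199.38), np.float64(213.45), np.float64(14.07), 'green', np.int64(201), np.int64(207)), (291, np.float64(199.27), np.float64(212.43), np.float64(13.16), 'green', np.int64(201), np.int64(207)), (287, np.float64(199.29), np.float64(211.43), np.float64(12.14), 'green', np.int64(201), np.int64(206))]
d1 307.4 [(293, np.float64(208.3), np.float64(215.53), np.float64(7.23), 'green', np.int64(200), np.int64(206)), (289, np.float64(208.0), np.float64(214.74), np.float64(6.74), 'green', np.int64(200), np.int64(206)), (285, np.float64(207.72), np.float64(213.63), np.float64(5.91), 'green', np.int64(200), np.int64(206))]
```

The pointer moved 6.75 rows at about 93 rows/rad, which is ≈0.07 rad and near the middle of the green. I'll re-check its stability and the bystanders, then hand in.

```bash
python3 - <<'E'
from look import *
s,p,r=scale("e1");point(r,287,298)
sd=vision.snapshot("side").astype(int);s0=cv2.imread("pics/side0.png").astype(int);d=np.abs(sd-s0).mean(2)
for n,(x,y) in {"fuse":(332,312),"tin":(279,382),"bottle":(245,240)}.items(): print(n,d[y-14:y+15,x-12:x+13].mean().round(2),d[y-14:y+15,x-12:x+13].max())
print(s["force"],s["joint_positions"])
robot.close_job()
E
```

```text
[ 0.4697 -0.361   0.2298] [ 0.0291  2.4424 -0.0145] 32.1667 [-0.003 -0.003 -0.018 -0.003  0.003 -0.001]
287 dark 207 64 green rows [199, 205] red [214]
291 dark 208 68 green rows [200, 206] red [215]
295 dark 208 66 green rows [200, 206] red [216]
fuse 4.02 6.333333333333333
tin 3.76 6.0
bottle 3.35 5.666666666666667
[ 1.4136  0.629  -0.5136] [-1.0864  0.0414 -0.5355  0.6028  0.5954 -0.9412]
the job is handed in; nothing more can be done
```

The job is done and handed in at about 32 s. The grey heat sink stands in the marked square, the jack is at its stop under the probe, and the pointer reads inside the green band.

**Last checks:**
- **Pointer:** it sits about 6.75 image rows below its rest position, which I work out as 0.07 rad; green is 0.03 to 0.13. It had moved nowhere near red, and two readings 0.05 s apart agreed within a pixel.
- **Heat sink:** it lies wholly inside the square but about 2.7 mm off centre, toward the probe end.
- **Jack:** it came to a hard stop, and the foot then projected onto the platform's centre within about 1 mm. The grip position on the knob afterwards was within about 1 mm of that at the stop.
- **Bystanders:** the image patches of the carton, tin and bottle are unchanged from the start, apart from noise.
- **Robot:** it was touching nothing at hand-in.

**What disagreed or went wrong:**
- **Fingertips:** they reach about 15–20 mm short of the reported TCP, where the text says 17 mm ahead of it. My first grasp therefore closed above the sink without touching it.
- **Jack travel:** it moved only about 131 mm before the stop, so it must have started nearly 20 mm along its rails.
- **Push force:** the fingers' push reached about 40.7 N on the wrist sensor for a moment at the stop. That was through the pads on the knob; I saw nothing else in contact.
- **Pointer reading:** all final pointer checks were numeric, because I had used all 12 picture views.

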